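# Lock up the bottle stoppers for the night

## Task

Lock up the stoppers for the night: put every black rubber stopper in the tray's left compartment and every frosted glass cork in its right compartment (standing or lying), then slide the loaded tray fully home into the lock-up bay, and only then press the padlock's shackle down over the tray's ear until it clicks and stays down. Leave the corkscrew, the measuring cup and the bottle where they are.

Things in the scene. Friction and masses are not known exactly. Their poses are not given: they have to be found in the camera images.
- bay: fixed steel lock-up bay on the ledge (z = 0), open towards its own -x. Origin: on the ledge, where the tray's origin lies when the tray is home (axes then parallel); x points into the bay, z up. The inner face of its end wall, at x = 67 mm, stops the tray. Milky plastic roof from x = -30 mm back, its top 64 mm high. No floor: the tray slides on the ledge.
- bay_mouth (a point): middle of the bay's mouth at ledge height (bay x = -45 mm), axes as the bay's. The opening is 192 mm wide (y -96 to 96 mm) and 58 mm high; side walls 8 mm thick; short flared lead-ins reach 18 mm further forward.
- tray: loose wooden tray on slick runners, 0.4 to 0.63 kg, 130 (x) by 184 mm (y), floor 4 mm, outer walls 5 mm thick with tops 20 mm high; a 4 mm divider along x at y = 0, top 40 mm high, parts it into a left (+y) and a right (-y) compartment. Origin: centre of the underside; the +x edge enters the bay first. At first it lies wholly in front of the bay, 160 to 180 mm short of home, a little askew.
- tray_handle (a point): point to grip on the tray's handle, an upright wooden fin at the middle of the tray's front edge: 12 mm thick (tray x -77 to -65 mm), 60 mm wide (y -30 to 30 mm), top 80 mm above the ledge. The point is at tray x = -71 mm, 60 mm above the ledge; axes as the tray's.
- tray_ear (a point): middle of the steel ear on a post at the tray's left front corner: a bar along y (tray y 92 to 137 mm), 8 mm thick in x, z 51 to 58 mm; the point is at tray x = -58, y = 120, z = 54.5 mm; axes as the tray's
- tray_left (a point): centre of the floor of the tray's left compartment (tray x 0, y 45 mm, z 4 mm; the compartment is 120 mm long in x and 85 mm wide), axes as the tray's
- tray_right (a point): centre of the floor of the tray's right compartment (tray x 0, y -45 mm, z 4 mm; the compartment is 120 mm long in x and 85 mm wide), axes as the tray's
- padlock_top (a point): middle of the top of the fixed brass padlock body (52 x 24 mm, 46 mm high) that stands beside the bay's mouth on its left: bay x = -58, y = 122, z = 46 mm; axes as the bay's
- shackle_top (a point): middle of the top of the padlock's steel shackle, an 8 mm bar bent to an inverted U, legs 30 mm apart along the bay's x; moves with it, 94 mm above the ledge when open. When open its free leg (at the bay's -x side) ends 64 mm above the ledge, so the tray's ear passes under it; with the tray home the ear is between the legs and the pressed shackle encloses it.
- shackle (a joint): how far the shackle is pressed down, m: 0 open (sprung up), 0.028 bottomed. The hidden pawl clicks in at about 0.025 and then holds it at about 0.024 when let go; pressed less it springs back to 0. Takes up to about 12 N; once clicked it cannot be opened again.
- stopper0_mid (a point): black rubber bottle stopper, a plain cone frustum 46 mm high, 36 mm across its wide end and 26 mm across its narrow end, 45 g; at first it stands on its wide end on the ledge. Point: on its axis half-way (23 mm from either end); its z axis points from the wide to the narrow end. May be absent.
- stopper1_mid (a point): black rubber bottle stopper, a plain cone frustum 46 mm high, 36 mm across its wide end and 26 mm across its narrow end, 45 g; at first it stands on its wide end on the ledge. Point: on its axis half-way (23 mm from either end); its z axis points from the wide to the narrow end. May be absent.
- stopper2_mid (a point): black rubber bottle stopper, a plain cone frustum 46 mm high, 36 mm across its wide end and 26 mm across its narrow end, 45 g; at first it stands on its wide end on the ledge. Point: on its axis half-way (23 mm from either end); its z axis points from the wide to the narrow end. May be absent.
- cork0_mid (a point): frosted glass cork, 42 mm high: a disc head 36 mm across and 11 mm thick carrying a straight plug 22 mm across and 31 mm long, 50 g; at first it stands on its head on the ledge, plug up. Point: on its axis half-way (21 mm from either end); its z axis points from the head to the plug's end. May be absent.
- cork1_mid (a point): frosted glass cork, 42 mm high: a disc head 36 mm across and 11 mm thick carrying a straight plug 22 mm across and 31 mm long, 50 g; at first it stands on its head on the ledge, plug up. Point: on its axis half-way (21 mm from either end); its z axis points from the head to the plug's end. May be absent.
- cork2_mid (a point): frosted glass cork, 42 mm high: a disc head 36 mm across and 11 mm thick carrying a straight plug 22 mm across and 31 mm long, 50 g; at first it stands on its head on the ledge, plug up. Point: on its axis half-way (21 mm from either end); its z axis points from the head to the plug's end. May be absent.
- corkscrew: bystander: olive-wood corkscrew lying on the ledge left of the work, handle 108 mm long and 24 mm across with a 75 mm steel worm; origin under the middle of the handle
- jigger: bystander: steel measuring cup 42 mm across, 60 mm high, standing on the ledge at the left; origin under its centre
- bitters: bystander: amber bottle 52 mm across, 115 mm high, standing on the ledge at the left; origin under its centre
Things that resemble listed ones, but are neither listed nor needed, are in the scene too. What is shaped like the part that bears cork1_mid but yellow is not meant. Leave any green look-alike of the part that bears stopper0_mid alone.

How it is judged:
By the outcome, as a careful person would: the job done as asked, in the order asked, and still so for the second after the job is handed in, with the robot touching nothing.
Of stopper0, stopper1, stopper2, cork0, cork1, cork2 only 4 to 6 are there at a start; the rules pass over those that are not, and their reading is None.
At some moment in a run one of stopper0, stopper1, stopper2, cork0, cork1, cork2 may be knocked a few centimetres aside while the robot is not near it.
Once in a run the grip may slacken for a moment while it holds something.
It also fails if it takes over 210 s, if anything falls off the work surface, if the arm or the gripper's body presses on something with over 40 N, if the wrist force passes 120 N, or if a joint passes its speed limit or range.

## Robot

A 7-joint arm with a two-finger parallel gripper is mounted at the origin on the work surface. World frame = base frame: x ahead of the robot, y to its left, z up, the work surface at z = 0. Lengths are in m, angles in rad, forces in N, time in s.
With the tool pointing down it reaches from about 0.4 to 0.875 m from the base axis. Payload 4.4 kg.
Tool frame: the origin (TCP) lies at the very end of the fingers, on their centre line; the grasp point (between the pads) lies 19 mm behind it; z points along the fingers, y is the line along which they close (so a half turn about z gives the same grasp; the last joint's range is limited). The gripper opens to 85 mm and grips with 20 to 120 N. Pads are 22 mm wide; open, the fingers measure 114 mm over their backs; the gripper's body (76 mm by 85 mm) begins 54 mm behind the grasp point. The pads swing forward as they close: fully open they stand 13 mm farther back than shut.
Start: joints at [-1.25, 0.628, 0.038, 1.517, -0.027, 0.996, -0.02], TCP at [0.245, 0.602, 0.231] pointing down, gripper open.
Joint ranges: [-3.06, 3.06], [-0.37, 2.12], [-1.25, 1.32], [0.18, 2.47], [-1.1, 4.24], [0.23, 1.98], [-2.94, 2.94]. Speed limits (rad/s): [2.57, 2.57, 3.14, 3.14, 3.14, 3.14, 3.14].

## Interface

Orientations are given as a rotation vector (axis times angle).
In Python, from station import * gives the robot as it stands. The module is installed in compiled form; this text tells all that it offers.
- The arm moves only by the shell command python3 -m jog 'ROWS'. ROWS is JSON, a list that holds one entry, the list of rows, each a list of 7 numbers: the shift along the tool's x, y, z as a fraction of full scale, then the turn, a rotation vector about the tool's x, y, z as a fraction of full scale, then the opening, from -1 (shut) to 1 (fully open). A call has exactly 10 rows; each row shifts and turns the commanded pose from where the row before left it, along the tool's axes as they then stand; what a row does not reach is not made up. Full scale, the value 1, is 0.03 m for a shift and 360 degrees for a turn. A row lasts 1/10 s, in which the tool goes at most 50 mm and 8.59 degrees, less where a joint would pass 70% of its speed; a pose out of reach is approached as far as the arm can. A call with a number of a shift or a turn outside -1 to 1 is refused whole. A call with a gripper value outside its range is refused whole. The fingers move at their own pace and stop on an object; the grip force is fixed at half the most. Time passes only in rows, so rows that do not move let the fingers close, or fill a call up. It gives the time, the measured TCP pose, the force, the opening and the grip force at its end, in the units of the state.
- observe(): the state, without advancing time (a new reading comes with each control period).
- snapshot(name): name is "scene" or "top"; returns a dict with "image" (420x560x3 uint8, red, green, blue), "vertical_fov" (degrees; the focal length in pixels is half the picture's height over the tangent of half this angle, whatever the lens; pixels are square), "cx", "cy" (the principal point, pixels), "position" and "orientation" of the camera in the world. Camera axes: x right, y up, looking along -z (the intrinsics and any distortion apply to the point x, -y, -z); pixel columns grow to the right and rows downward; lengths in m; the calibration is good to about 2 mm. A picture is of the moment at which its call begins. There is no depth.
- hand_in(): hands the job in; it is judged then, once.
The state is a dict: "time": time; "qpos": joint angles; "joint_velocities": joint speeds; "joint_efforts": joint torques, N m; "position": TCP position; "eef_rot": TCP orientation; "ft_force": force on the tool from outside, world axes, zero at the start; "moment": the same for the moment, N m; "grip_width": opening from 0.0 (shut) to 1.0 (fully open); "finger_force": force on a finger pad.
Only numpy, scipy, OpenCV 4.12 (cv2) and the standard library are available. Lean on these libraries where they do the work, as an engineer would, in place of code of your own. Each camera call takes 0.05 s, during which the arm holds its last target. There are 200 camera calls.

## Working session

There is one attempt and no reset: what is moved stays moved. The work goes in short steps, Python scripts to look and compute and a shell command to move; the robot and the scene stay as the last step left them, time stands still between calls to the robot, and variables do not carry over. Pictures are saved under pics/ and viewed, at most 17 in all, crops included, and the job is handed in when it is done.

```bash
mkdir -p pics; python3 - <<'E'
from station import *
import cv2,numpy as np
o=observe();print({k:np.round(v,3) for k,v in o.items()})
for n in("scene","top"):
    s=snapshot(n);cv2.imwrite(f"pics/{n}0.png",cv2.resize(s["image"][:,:,::-1],(800,600),interpolation=cv2.INTER_CUBIC))
    print({k:v for k,v in s.items() if k!="image"})
E
```

```text
{'time': np.float64(0.0), 'qpos': array([-1.25 ,  0.629,  0.038,  1.518, -0.027,  0.996, -0.02 ]), 'joint_velocities': array([ 0.   , -0.   , -0.   ,  0.001,  0.   ,  0.001,  0.001]), 'joint_efforts': array([ 0.0000e+00, -5.6339e+01,  1.2260e+00, -1.9345e+01,  1.1000e-02,
        1.1000e-02, -0.0000e+00]), 'position': array([0.245, 0.601, 0.23 ]), 'eef_rot': array([-6.040e-01, -3.083e+00,  3.000e-03]), 'ft_force': array([-0.169, -0.032,  0.206]), 'moment': array([0.01 , 0.006, 0.057]), 'finger_force': np.float64(0.0), 'grip_width': np.float64(1.006)}
{'vertical_fov': 52.10571392536842, 'cx': 280.030067031704, 'cy': 204.1632992260165, 'position': array([1.29777607, 0.09389271, 0.80376883]), 'orientation': array([0.57936294, 0.66998873, 1.58037533])}
{'vertical_fov': 55.14248512854731, 'cx': 274.41357918072, 'cy': 212.2626106227104, 'position': array([0.34526408, 0.01974007, 1.11795699]), 'orientation': array([ 0.15853601, -0.17288249, -1.64163759])}
```

View pics/scene0.png

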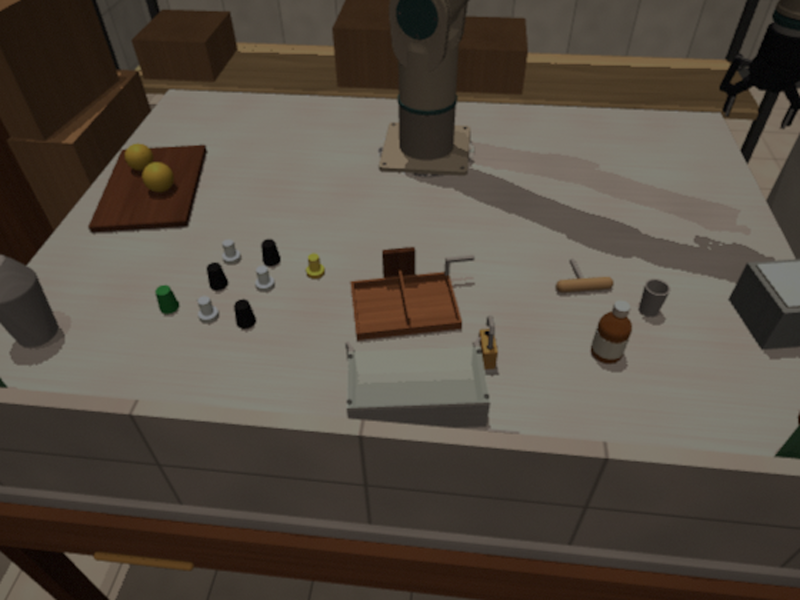

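View pics/top0.png

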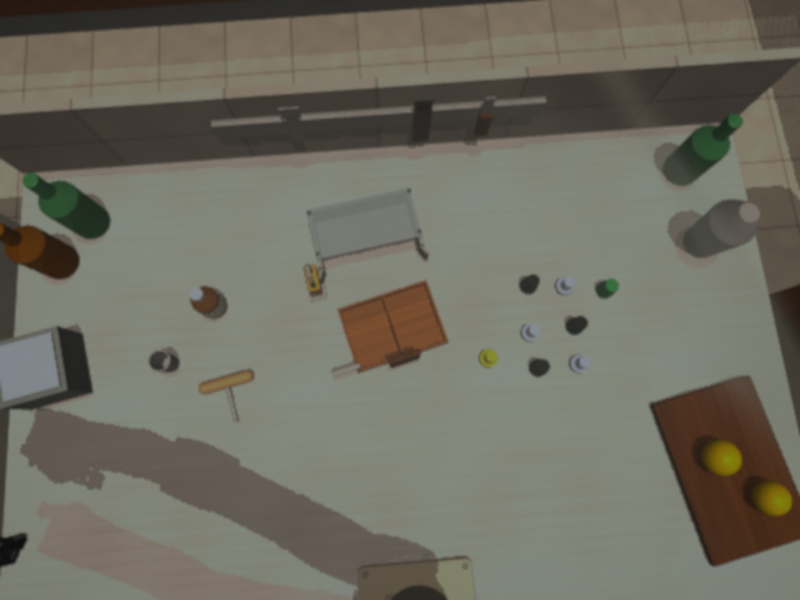

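The top view (800×600 px) shows six targets. The black stoppers are at (529,284), (576,325) and (539,367), and the frosted corks at (565,285), (530,332) and (579,363). The look-alikes to leave are yellow at (488,357) and green at (607,288). The tray is at about (393,325) and the bay at about (365,222). Next I'll measure these and take an enlarged crop.

```bash
cat > h.py <<'E'
from station import *
import cv2,numpy as np
from scipy.spatial.transform import Rotation as R
def cam(n):
    s=snapshot(n); s["f"]=s["image"].shape[0]/2/np.tan(np.radians(s["vertical_fov"]/2)); s["M"]=R.from_rotvec(s["orientation"]).as_matrix(); return s
def ray(s,u,v):
    return s["M"]@np.array([(u-s["cx"])/s["f"],-(v-s["cy"])/s["f"],-1])
def onz(s,u,v,z):
    d=ray(s,u,v); return s["position"]+d*(z-s["position"][2])/d[2]
def proj(s,p):
    q=s["M"].T@(np.array(p)-s["position"]); return np.array([s["cx"]-s["f"]*q[0]/q[2], s["cy"]+s["f"]*q[1]/q[2]])
def tri(s1,p1,s2,p2):
    d1,d2=ray(s1,*p1),ray(s2,*p2); d1/=np.linalg.norm(d1);d2/=np.linalg.norm(d2)
    A=np.stack([d1,-d2],1); t=np.linalg.lstsq(A,s2["position"]-s1["position"],rcond=None)[0]
    a,b=s1["position"]+t[0]*d1,s2["position"]+t[1]*d2
    return (a+b)/2,np.linalg.norm(a-b)
def blobs(s,kind,lo=20,hi=900):
    im=s["image"]; h=cv2.cvtColor(im,cv2.COLOR_RGB2HSV); H,S,V=[h[...,i].astype(int) for i in range(3)]
    m={"black":(V<55)&(S<120),"green":(H>45)&(H<90)&(S>110)&(V>40),"yellow":(H>22)&(H<35)&(S>130)&(V>90),"wood":(H<14)&(S>110)&(V>60),
       "white":cv2.GaussianBlur(im,(0,0),1).astype(int)[...,2]-cv2.GaussianBlur(im,(0,0),25).astype(int)[...,2]>18}[kind]
    n,_,st,c=cv2.connectedComponentsWithStats(m.astype(np.uint8))
    return [(c[i].round(1),st[i,4],st[i,2:4]) for i in range(1,n) if lo<st[i,4]<hi]
def crop(s,x0,y0,x1,y1,k,name):
    cv2.imwrite(name,cv2.resize(s["image"][y0:y1,x0:x1,::-1],None,fx=k,fy=k,interpolation=cv2.INTER_CUBIC))
E
python3 - <<'E'
from h import *
for n in("top","scene"):
    s=cam(n)
    for k in("black","white","green","yellow"):
        for c,a,wh in blobs(s,k):
            p=onz(s,*c,.022)
            if .3<p[0]<.9 and abs(p[1])<.5: print(n,k,c,a,wh,p.round(3))
    if n=="top": crop(s,200,120,450,300,3.2,"pics/topc.png")
    else: crop(s,100,150,360,300,3,"pics/scenec.png")
E
```

```text
top black [370.1 198.6] 102 [12 12] [ 0.595 -0.27   0.022]
top black [402.8 227.1] 111 [13 11] [ 0.508 -0.35   0.022]
top black [121.2 253.3] 30 [5 9] [0.495 0.426 0.022]
top black [109.  255.1] 24 [7 5] [0.493 0.459 0.022]
top black [376.6 256.8] 101 [13 11] [ 0.432 -0.267  0.022]
top white [398.8 196.5] 31 [6 7] [ 0.595 -0.351  0.022]
top white [136.1 204.9] 34 [7 7] [0.628 0.385 0.022]
top white [374.6 230.5] 39 [6 9] [ 0.504 -0.271  0.022]
top white [284.7 258.6] 484 [55 26] [ 0.446 -0.017  0.022]
top white [409.6 252.8] 31 [6 7] [ 0.436 -0.358  0.022]
top green [427.6 199.5] 48 [8 8] [ 0.58  -0.431  0.022]
top yellow [341.4 250.2] 107 [12 12] [ 0.457 -0.174  0.022]
scene black [188.7 176.8] 169 [13 18] [ 0.433 -0.269  0.022]
scene black [312.3 187.7] 21 [ 3 10] [0.444 0.074 0.022]
scene black [151.2 193.5] 196 [14 20] [ 0.509 -0.352  0.022]
scene black [460.6 200.7] 74 [13  8] [0.457 0.458 0.022]
scene black [455.1 212.1] 214 [18 19] [0.5   0.437 0.022]
scene black [170.6 219.7] 205 [15 20] [ 0.597 -0.272  0.022]
scene black [342.5 237.4] 32 [ 5 12] [0.613 0.156 0.022]
scene white [158.6 168.6] 25 [8 4] [ 0.407 -0.364  0.022]
scene white [322.2 189.7] 131 [17 13] [0.45  0.101 0.022]
scene white [182.  187.8] 25 [7 5] [ 0.479 -0.276  0.022]
scene white [142. 209.] 33 [7 5] [ 0.568 -0.356  0.022]
scene white [293.1 279.9] 33 [23  3] [0.747 0.05  0.022]
scene green [114.7 208.9] 134 [11 19] [ 0.574 -0.427  0.022]
scene yellow [219.1 180.1] 30 [7 5] [ 0.438 -0.182  0.022]
scene yellow [220.4 189.5] 52 [12  8] [ 0.475 -0.171  0.022]
```

View pics/topc.png

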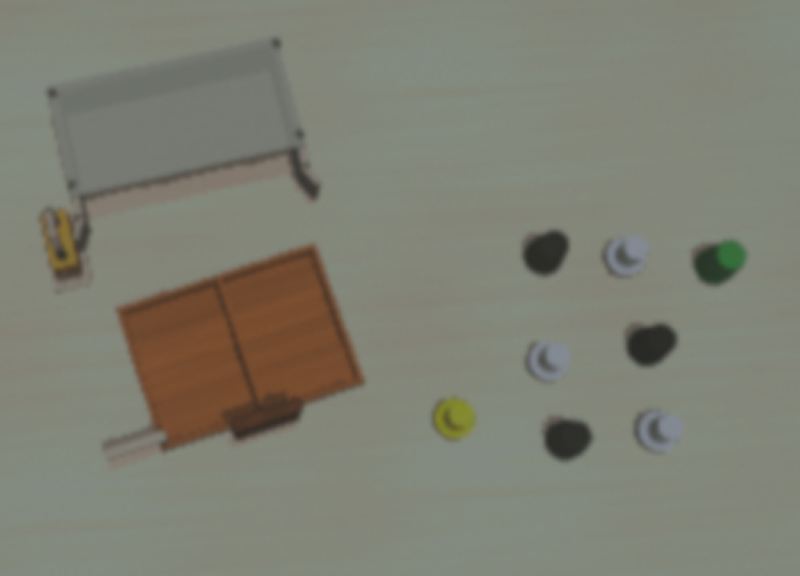

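View pics/scenec.png

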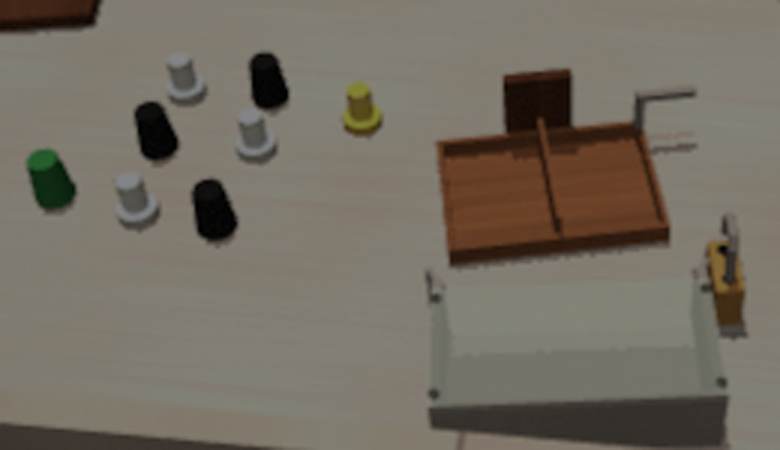

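The crops confirm three black frustums and three white corks, with the yellow cork and the green stopper as look-alikes to leave alone. Now I'll work out the tray, bay and cork poses.

```bash
python3 - <<'E'
from h import *
t=cam("top");s=cam("scene")
T=lambda x,y:(200+x/3.2,120+y/3.2)
S=lambda x,y:(100+x/3,150+y/3)
def fit(model,pts):  # 2D rigid
    m=np.array(model);p=np.array(pts)[:,:2];mc,pc=m.mean(0),p.mean(0)
    a=np.sum((m-mc)[:,0]*(p-pc)[:,1]-(m-mc)[:,1]*(p-pc)[:,0]);b=np.sum((m-mc)*(p-pc));th=np.arctan2(a,b)
    r=np.array([[np.cos(th),-np.sin(th)],[np.sin(th),np.cos(th)]]);o=pc-r@mc
    print("origin",o.round(4),"deg",np.degrees(th).round(2),"res mm",((m@r.T+o-p)*1e3).round(1).tolist());return o,th
tp=[(120,310),(315,246),(362,382),(165,448)]
sp=[(668,232),(452,255),(439,143),(642,125)]
fit([(.065,.092),(.065,-.092),(-.065,-.092),(-.065,.092)],[onz(t,*T(*p),.02) for p in tp])
fit([(.065,.092),(.065,-.092),(-.065,-.092),(-.065,.092)],[onz(s,*S(*p),.02) for p in sp])
print("bay bolts")
for a,b in zip([(52,92),(276,43),(299,133),(72,185)],[(721,381),(433,393),(436,298),(706,287)]):
    print(onz(t,*T(*a),.064).round(4),onz(s,*S(*b),.064).round(4),tri(t,T(*a),s,S(*b)))
print("corks")
for a,b in [((637,247),(129,180)),((556,358),(249,118)),((668,429),(180,62))]:
    print(onz(t,*T(*a),.042).round(4),tri(t,T(*a),s,S(*b)))
print("shackle top / padlock")
for a,b in [((50,217),(730,218))]:
    print(onz(t,*T(*a),.094).round(4),tri(t,T(*a),s,S(*b)))
crop(t,205,120,285,215,6,"pics/bayc.png")
crop(s,230,225,350,305,6,"pics/bays.png")
o=observe();print(R.from_rotvec(o["eef_rot"]).as_matrix().round(3))
E
```

```text
origin [0.5328 0.0018] deg 14.05 res mm [[1.3, 2.7], [2.0, -1.5], [-1.0, -3.6], [-2.3, 2.3]]
origin [0.5409 0.0068] deg 13.4 res mm [[-0.3, 3.4], [-0.0, -3.6], [1.3, -1.4], [-0.9, 1.6]]
bay bolts
[0.7599 0.1482 0.064 ] [0.7592 0.1496 0.064 ] (array([0.75966283, 0.14885009, 0.06453152]), np.float64(0.001412134949621633))
[ 0.79  -0.049  0.064] [ 0.7896 -0.048   0.064 ] (array([ 0.78982579, -0.04847999,  0.06428141]), np.float64(0.0010018707067196188))
[ 0.7062 -0.0618  0.064 ] [ 0.706  -0.0602  0.064 ] (array([ 0.70608002, -0.06102553,  0.06404429]), np.float64(0.001595898124492605))
[0.6748 0.1352 0.064 ] [0.6755 0.1375 0.064 ] (array([0.67497703, 0.13639601, 0.06325266]), np.float64(0.0022276339729517453))
corks
[ 0.5885 -0.3449  0.042 ] (array([ 0.58828953, -0.34357251,  0.0409608 ]), np.float64(0.0033036498782746484))
[ 0.4978 -0.2629  0.042 ] (array([ 0.49871348, -0.26468078,  0.03561488]), np.float64(0.00023533828805549854))
[ 0.4309 -0.3486  0.042 ] (array([ 0.43116225, -0.34972167,  0.03640742]), np.float64(0.0014919210164594935))
shackle top / padlock
[0.6394 0.1514 0.094 ] (array([0.63763142, 0.15110784, 0.10000155]), np.float64(0.0010116720526116031))
[[-0.926  0.377 -0.   ]
 [ 0.377  0.926 -0.001]
 [-0.    -0.001 -1.   ]]
```

View pics/bayc.png

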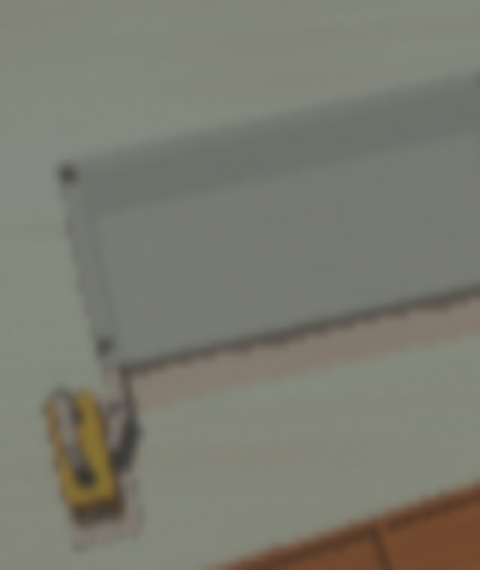

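The bay origin is at about (0.710, 0.041) with yaw 8.75°; as a check, the predicted shackle position falls within 3 mm of the measured one. The tray is at about (0.537, 0.004) with yaw 13.7°, which puts it 177 mm short of home, as described. The tool will turn until its x axis lies along the tray's x, and I'll keep that orientation for all picks.

```bash
cat > go.py <<'E'
import sys,json
from h import *
# usage: go.py x y z [yawdeg of tool x]  -> units of shift in the tool frame (of 0.03 m) and turn about tool z
a=[float(v) for v in sys.argv[1:]]
o=observe();M=R.from_rotvec(o["eef_rot"]).as_matrix()
d=M.T@(np.array(a[:3])-o["position"])/.03
print("t",round(float(o["time"]),1),"pos",o["position"].round(4),"yaw",np.degrees(np.arctan2(M[1,0],M[0,0])).round(2),"tilt",M[:2,2].round(3),"w",round(float(o["grip_width"]),3),"F",o["ft_force"].round(1),"fin",round(float(o["finger_force"]),1),"q7",o["qpos"][6].round(2))
print("units x y z",d.round(3))
E
python3 -m jog '[[[0,0,0,0,0,0.0235,0.3],[0,0,0,0,0,0.0235,0.3],[0,0,0,0,0,0.0235,0.3],[0,0,0,0,0,0.0235,0.3],[0,0,0,0,0,0.0235,0.3],[0,0,0,0,0,0.0235,0.3],[0,0,0,0,0,0.0235,0.3],[0,0,0,0,0,0.0235,0.3],[0,0,0,0,0,0.0235,0.3],[0,0,0,0,0,0.0235,0.3]]]'
python3 -m jog '[[[0,0,0,0,0,0.0235,0.3],[0,0,0,0,0,0.0235,0.3],[0,0,0,0,0,0.0235,0.3],[0,0,0,0,0,0.0235,0.3],[0,0,0,0,0,0.0235,0.3],[0,0,0,0,0,0.0235,0.3],[0,0,0,0,0,0.0235,0.3],[0,0,0,0,0,0,0.3],[0,0,0,0,0,0,0.3],[0,0,0,0,0,0,0.3]]]'
python3 go.py 0.4325 -0.268 0.15
```

```text
time: 1.3
position: [0.245, 0.602, 0.2313]
eef_rot: [-2.527, -1.866, 0.0]
ft_force: [0.4, 0.4, -0.4]
grip_width: 0.651
finger_force: 0.0
time: 2.3
position: [0.2451, 0.602, 0.2313]
eef_rot: [-3.117, -0.387, 0.0]
ft_force: [0.9, 1.0, 0.6]
grip_width: 0.643
finger_force: 0.0
t 2.3 pos [0.2451 0.602  0.2313] yaw 14.17 tilt [-0.  0.] w 0.643 F [0.9 1.  0.6] fin 0.0 q7 -2.1
units x y z [-1.039 29.649  2.705]
```

```bash
python3 -m jog '[[[0.4,1,0,0,0,0,0.3],[0.4,1,0,0,0,0,0.3],[0.4,1,0,0,0,0,0.3],[0.4,1,0,0,0,0,0.3],[0.4,1,0,0,0,0,0.3],[0.4,1,0,0,0,0,0.3],[0.4,1,0,0,0,0,0.3],[0.4,1,0,0,0,0,0.3],[0.4,1,0,0,0,0,0.3],[0.4,1,0,0,0,0,0.3]]]' >/dev/null
python3 -m jog '[[[0,1,0,0,0,0,0.3],[0,1,0,0,0,0,0.3],[0,1,0,0,0,0,0.3],[0,1,0,0,0,0,0.3],[0,1,0,0,0,0,0.3],[0,1,0,0,0,0,0.3],[0,1,0,0,0,0,0.3],[0,1,0,0,0,0,0.3],[0,1,0,0,0,0,0.3],[0,1,0,0,0,0,0.3]]]' >/dev/null
python3 -m jog '[[[-0.5,1,0.27,0,0,0,0.3],[-0.5,1,0.27,0,0,0,0.3],[-0.5,1,0.27,0,0,0,0.3],[-0.5,1,0.27,0,0,0,0.3],[-0.5,1,0.27,0,0,0,0.3],[-0.5,1,0.27,0,0,0,0.3],[-0.5,1,0.27,0,0,0,0.3],[-0.5,1,0.27,0,0,0,0.3],[-0.5,1,0.27,0,0,0,0.3],[-0.5,0.65,0.27,0,0,0,0.3]]]' >/dev/null
python3 go.py 0.4325 -0.268 0.014
cat > look.py <<'E'
from h import *
t=cam("top");s=cam("scene")
for n,c in(("top",t),("scene",s)):
    for k in("black","white"):
        for b,a,wh in blobs(c,k):
            p=onz(c,*b,.023 if k=="black" else .035)
            if .38<p[0]<.66 and -.5<p[1]<.12 and a<260: print(n,k,a,p[:2].round(3),wh)
E
python3 look.py
```

```text
t 5.3 pos [ 0.4315 -0.2712  0.1504] yaw 14.03 tilt [ 0.002 -0.002] w 0.657 F [-0.7 -0.   0.7] fin 0.0 q7 -0.3
units x y z [ 0.053 -0.104  4.548]
top black 93 [ 0.595 -0.27 ] [11 11]
top black 157 [ 0.497 -0.342] [16 21]
top black 49 [ 0.476 -0.391] [25  4]
top black 36 [ 0.464 -0.014] [19  8]
top black 74 [ 0.434 -0.264] [14 13]
scene black 175 [ 0.434 -0.268] [13 18]
scene black 189 [ 0.509 -0.351] [14 19]
scene black 213 [ 0.598 -0.271] [15 20]
scene white 101 [ 0.432 -0.312] [16 12]
scene white 81 [ 0.472 -0.207] [19  9]
scene white 27 [ 0.531 -0.252] [12  6]
scene white 39 [ 0.579 -0.349] [9 6]
```

```bash
python3 -m jog '[[[0.05,-0.1,0,0,0,0,0.3],[0,0,0.9,0,0,0,0.3],[0,0,0.9,0,0,0,0.3],[0,0,0.9,0,0,0,0.3],[0,0,0.9,0,0,0,0.3],[0,0,0.9,0,0,0,0.3],[0,0,0,0,0,0,0.3],[0,0,0,0,0,0,-1],[0,0,0,0,0,0,-1],[0,0,0,0,0,0,-1]]]'
python3 -m jog '[[[0,0,0,0,0,0,-1],[0,0,0,0,0,0,-1],[0,0,-0.5,0,0,0,-1],[0,0,-0.8,0,0,0,-1],[0,0,-0.8,0,0,0,-1],[0,0,-0.8,0,0,0,-1],[0,0,-0.8,0,0,0,-1],[0,0,-0.8,0,0,0,-1],[0,0,0,0,0,0,-1],[0,0,0,0,0,0,-1]]]'
python3 go.py .5652 .0572 .15
```

```text
time: 6.4
position: [0.4334, -0.265, 0.0169]
eef_rot: [3.117, 0.385, 0.003]
ft_force: [-0.8, 1.1, 5.5]
grip_width: 0.338
finger_force: 59.5
time: 7.4
position: [0.4327, -0.2648, 0.151]
eef_rot: [3.117, 0.384, 0.003]
ft_force: [-0.2, 0.3, -0.5]
grip_width: 0.33
finger_force: 59.1
t 7.4 pos [ 0.4327 -0.2648  0.151 ] yaw 14.05 tilt [ 0.002 -0.   ] w 0.33 F [-0.2  0.3 -0.5] fin 59.1 q7 -0.3
units x y z [ 6.891 -9.338  0.037]
```

```bash
python3 -m jog '[[[0.69,-0.93,0,0,0,0,-1],[0.69,-0.93,0,0,0,0,-1],[0.69,-0.93,0,0,0,0,-1],[0.69,-0.93,0,0,0,0,-1],[0.69,-0.93,0,0,0,0,-1],[0.69,-0.93,0,0,0,0,-1],[0.69,-0.93,0,0,0,0,-1],[0.69,-0.93,0,0,0,0,-1],[0.69,-0.93,0,0,0,0,-1],[0.69,-0.93,0,0,0,0,-1]]]' >/dev/null
python3 -m jog '[[[0,0,0,0,0,0,-1],[0,0,0.8,0,0,0,-1],[0,0,0.8,0,0,0,-1],[0,0,0.8,0,0,0,-1],[0,0,0.8,0,0,0,-1],[0,0,0.6,0,0,0,-1],[0,0,0.3,0,0,0,-1],[0,0,0,0,0,0,-1],[0,0,0,0,0,0,-1],[0,0,0,0,0,0,-1]]]'
python3 go.py .5652 .0572 .023
```

```text
time: 9.4
position: [0.5661, 0.0557, 0.0281]
eef_rot: [3.118, 0.383, 0.002]
ft_force: [-0.2, -1.1, 0.9]
grip_width: 0.332
finger_force: 59.2
t 9.4 pos [0.5661 0.0557 0.0281] yaw 14.01 tilt [0.001 0.   ] w 0.332 F [-0.2 -1.1  0.9] fin 59.2 q7 -0.8
units x y z [-0.018 -0.058  0.172]
```

```bash
python3 -m jog '[[[0,0,0.17,0,0,0,-1],[0,0,0,0,0,0,-1],[0,0,0,0,0,0,0],[0,0,0,0,0,0,0],[0,0,0,0,0,0,0],[0,0,-0.4,0,0,0,0],[0,0,-1,0,0,0,0],[0,0,-1,0,0,0,0],[0,0,-1,0,0,0,0],[0,0,-0.8,0,0,0,0]]]'
python3 go.py .498 -.264 .15
python3 - <<'E'
from h import *
s=cam("scene"); crop(s,100,140,360,300,3,"pics/s1.png")
E
```

```text
time: 10.4
position: [0.5659, 0.0556, 0.1508]
eef_rot: [3.118, 0.383, 0.003]
ft_force: [0.1, -0.3, 0.4]
grip_width: 0.502
finger_force: 0.0
t 10.4 pos [0.5659 0.0556 0.1508] yaw 13.99 tilt [0.002 0.   ] w 0.502 F [ 0.1 -0.3  0.4] fin 0.0 q7 -0.93
units x y z [-4.773  9.789  0.023]
```

View pics/s1.png

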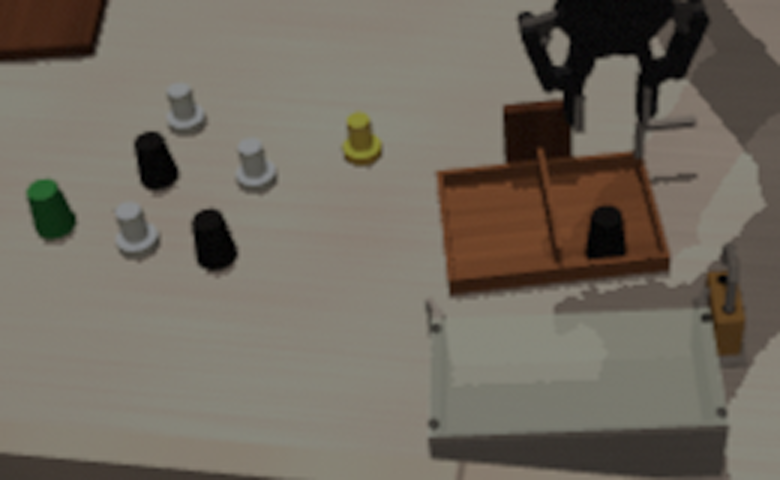

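The stopper is standing in the left compartment at crop pixel (606,232). The tray and the other objects haven't moved. Next is the cork at (0.498, −0.264).

```bash
python3 -m jog '[[[-0.48,0.98,0,0,0,0,0.3],[-0.48,0.98,0,0,0,0,0.3],[-0.48,0.98,0,0,0,0,0.3],[-0.48,0.98,0,0,0,0,0.3],[-0.48,0.98,0,0,0,0,0.3],[-0.48,0.98,0,0,0,0,0.3],[-0.48,0.98,0,0,0,0,0.3],[-0.48,0.98,0,0,0,0,0.3],[-0.48,0.98,0,0,0,0,0.3],[-0.48,0.98,0,0,0,0,0.3]]]' >/dev/null
python3 -m jog '[[[0,0,0,0,0,0,0.3],[0,0,0.9,0,0,0,0.3],[0,0,0.9,0,0,0,0.3],[0,0,0.9,0,0,0,0.3],[0,0,0.9,0,0,0,0.3],[0,0,0.8,0,0,0,0.3],[0,0,0,0,0,0,0.3],[0,0,0,0,0,0,-1],[0,0,0,0,0,0,-1],[0,0,0,0,0,0,-1]]]'
python3 -m jog '[[[0,0,0,0,0,0,-1],[0,0,0,0,0,0,-1],[0,0,-0.5,0,0,0,-1],[0,0,-0.8,0,0,0,-1],[0,0,-0.8,0,0,0,-1],[0,0,-0.8,0,0,0,-1],[0,0,-0.8,0,0,0,-1],[0,0,-0.8,0,0,0,-1],[0,0,0,0,0,0,-1],[0,0,0,0,0,0,-1]]]'
python3 go.py .5866 -.0302 .15
```

```text
time: 12.45
position: [0.4981, -0.2648, 0.0179]
eef_rot: [3.117, 0.384, 0.004]
ft_force: [0.2, -0.1, 5.0]
grip_width: 0.238
finger_force: 58.5
time: 13.45
position: [0.4973, -0.2641, 0.1523]
eef_rot: [3.118, 0.384, 0.002]
ft_force: [0.3, 0.2, -1.3]
grip_width: 0.232
finger_force: 58.7
t 13.4 pos [ 0.4973 -0.2641  0.1523] yaw 14.03 tilt [ 0.002 -0.   ] w 0.232 F [ 0.3  0.2 -1.3] fin 58.7 q7 -0.38
units x y z [ 4.779 -6.842  0.079]
```

```bash
python3 -m jog '[[[0.6,-0.85,0,0,0,0,-1],[0.6,-0.85,0,0,0,0,-1],[0.6,-0.85,0,0,0,0,-1],[0.6,-0.85,0,0,0,0,-1],[0.6,-0.85,0,0,0,0,-1],[0.6,-0.85,0,0,0,0,-1],[0.6,-0.85,0,0,0,0,-1],[0.6,-0.9,0,0,0,0,-1],[0,0,0,0,0,0,-1],[0,0,0,0,0,0,-1]]]'
python3 -m jog '[[[0,0,0,0,0,0,-1],[0,0,0.8,0,0,0,-1],[0,0,0.8,0,0,0,-1],[0,0,0.8,0,0,0,-1],[0,0,0.8,0,0,0,-1],[0,0,0.7,0,0,0,-1],[0,0,0.37,0,0,0,-1],[0,0,0,0,0,0,-1],[0,0,0,0,0,0,-1],[0,0,0,0,0,0,-1]]]'
python3 -m jog '[[[0,0,0,0,0,0,0],[0,0,0,0,0,0,0],[0,0,0,0,0,0,0],[0,0,0,0,0,0,0],[0,0,-0.4,0,0,0,0],[0,0,-1,0,0,0,0],[0,0,-1,0,0,0,0],[0,0,-1,0,0,0,0],[0,0,-0.8,0,0,0,0],[0,0,0,0,0,0,0]]]'
python3 go.py .431 -.350 .15; python3 look.py
```

```text
time: 14.45
position: [0.5862, -0.0291, 0.1501]
eef_rot: [-3.118, -0.386, 0.004]
ft_force: [-0.0, -1.1, -1.5]
grip_width: 0.235
finger_force: 58.8
time: 15.45
position: [0.586, -0.0341, 0.0248]
eef_rot: [3.117, 0.376, -0.001]
ft_force: [-4.5, -2.5, 12.9]
grip_width: 0.234
finger_force: 97.6
time: 16.45
position: [0.5893, -0.0306, 0.1532]
eef_rot: [3.117, 0.383, 0.011]
ft_force: [1.4, -0.1, 0.1]
grip_width: 0.499
finger_force: 0.0
t 16.4 pos [ 0.5893 -0.0306  0.1532] yaw 14.02 tilt [ 0.007 -0.001] w 0.499 F [ 1.4 -0.1  0.1] fin 0.0 q7 -0.79
units x y z [-7.698  9.05   0.075]
top black 87 [ 0.64  -0.086] [23 17]
top black 84 [ 0.595 -0.27 ] [11 10]
top black 98 [ 0.508 -0.35 ] [13 10]
top white 35 [ 0.592 -0.347] [7 7]
top white 65 [ 0.584 -0.039] [ 9 11]
top white 33 [ 0.435 -0.354] [6 7]
scene black 193 [ 0.51  -0.351] [14 19]
scene black 215 [ 0.599 -0.271] [15 20]
scene black 159 [0.56  0.054] [12 16]
scene white 22 [ 0.421 -0.357] [8 4]
scene white 35 [ 0.58  -0.349] [8 5]
scene white 113 [ 0.593 -0.033] [12 17]
scene white 53 [0.634 0.045] [17  5]
```

```bash
python3 -m jog '[[[-0.77,0.91,0,0,0,0,0.3],[-0.77,0.91,0,0,0,0,0.3],[-0.77,0.91,0,0,0,0,0.3],[-0.77,0.91,0,0,0,0,0.3],[-0.77,0.91,0,0,0,0,0.3],[-0.77,0.91,0,0,0,0,0.3],[-0.77,0.91,0,0,0,0,0.3],[-0.77,0.91,0,0,0,0,0.3],[-0.77,0.91,0,0,0,0,0.3],[-0.77,0.91,0,0,0,0,0.3]]]' >/dev/null
python3 go.py .432 -.351 .017
python3 - <<'E'
from h import *
s=cam("top"); crop(s,215,160,335,250,6.5,"pics/t2.png")
E
```

```text
t 17.6 pos [ 0.4275 -0.3513  0.1479] yaw 14.02 tilt [-0.002  0.002] w 0.654 F [0.5 0.2 0.4] fin 0.0 q7 -0.19
units x y z [0.155 0.037 4.362]
```

View pics/t2.png

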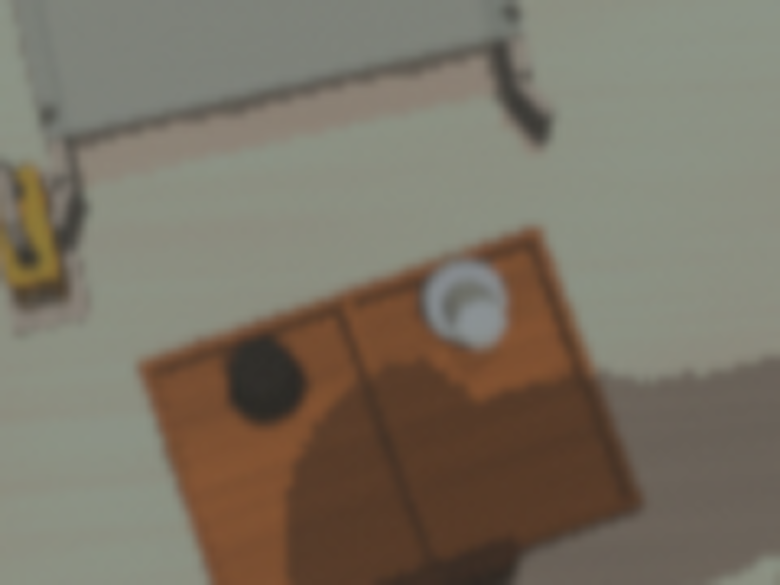

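The cork is in the right compartment, close to its front wall (pixel 465,305), and the tray hasn't turned. I'll refit the tray pose and pick the next cork.

```bash
python3 -m jog '[[[0.15,0.04,0,0,0,0,0.3],[0,0,0.9,0,0,0,0.3],[0,0,0.9,0,0,0,0.3],[0,0,0.9,0,0,0,0.3],[0,0,0.9,0,0,0,0.3],[0,0,0.75,0,0,0,0.3],[0,0,0,0,0,0,0.3],[0,0,0,0,0,0,-1],[0,0,0,0,0,0,-1],[0,0,0,0,0,0,-1]]]'
python3 -m jog '[[[0,0,0,0,0,0,-1],[0,0,0,0,0,0,-1],[0,0,-0.5,0,0,0,-1],[0,0,-0.8,0,0,0,-1],[0,0,-0.8,0,0,0,-1],[0,0,-0.8,0,0,0,-1],[0,0,-0.8,0,0,0,-1],[0,0,-0.8,0,0,0,-1],[0,0,0,0,0,0,-1],[0,0,0,0,0,0,-1]]]'
python3 - <<'E'
from h import *
s=cam("top")
P=[onz(s,215+x/6.5,160+y/6.5,.02) for x,y in((143,365),(538,234),(636,508))]
print(np.array(P).round(4)); y=P[0]-P[1];print(np.linalg.norm(y),np.linalg.norm(P[1]-P[2]),np.degrees(np.arctan2(-y[0],y[1])))
c=(P[0]+P[2])/2;print("centre",c.round(4))
for q in((-36,-45),(2,-45),(2,45),(-36,45)):
    a=np.radians(14);print(q,(c[:2]+np.array([[np.cos(a),-np.sin(a)],[np.sin(a),np.cos(a)]])@np.array(q)/1e3).round(4))
print("cork",onz(s,215+465/6.5,160+303/6.5,.015))
E
python3 go.py .548 -.039 .15
```

```text
time: 18.6
position: [0.4344, -0.3513, 0.0199]
eef_rot: [3.117, 0.384, 0.002]
ft_force: [0.2, -0.1, 0.4]
grip_width: 0.233
finger_force: 58.6
time: 19.6
position: [0.4338, -0.3508, 0.1545]
eef_rot: [3.118, 0.383, 0.002]
ft_force: [1.0, 0.9, -1.6]
grip_width: 0.239
finger_force: 58.7
[[ 0.5743  0.1054  0.02  ]
 [ 0.6189 -0.0685  0.02  ]
 [ 0.4965 -0.0992  0.02  ]]
0.1795289664118829 0.12619431584575966 14.374776940027289
centre [0.5354 0.0031 0.02  ]
(-36, -45) [ 0.5114 -0.0493]
(2, -45) [ 0.5482 -0.0401]
(2, 45) [0.5265 0.0473]
(-36, 45) [0.4896 0.0381]
cork [ 0.59193797 -0.03466416  0.015     ]
t 19.6 pos [ 0.4334 -0.3504  0.1536] yaw 14.02 tilt [-0.     0.001] w 0.232 F [-0.2 -0.  -0.1] fin 58.7 q7 -0.2
units x y z [ 6.222 -9.144  0.126]
```

```bash
python3 -m jog '[[[0.62,-0.91,0,0,0,0,-1],[0.62,-0.91,0,0,0,0,-1],[0.62,-0.91,0,0,0,0,-1],[0.62,-0.91,0,0,0,0,-1],[0.62,-0.91,0,0,0,0,-1],[0.62,-0.91,0,0,0,0,-1],[0.62,-0.91,0,0,0,0,-1],[0.62,-0.91,0,0,0,0,-1],[0.62,-0.91,0,0,0,0,-1],[0.6,-0.91,0,0,0,0,-1]]]' >/dev/null
python3 -m jog '[[[0,0,0,0,0,0,-1],[0,0,0.8,0,0,0,-1],[0,0,0.8,0,0,0,-1],[0,0,0.8,0,0,0,-1],[0,0,0.8,0,0,0,-1],[0,0,0.7,0,0,0,-1],[0,0,0.3,0,0,0,-1],[0,0,0,0,0,0,-1],[0,0,0,0,0,0,-1],[0,0,0,0,0,0,-1]]]'
python3 -m jog '[[[0,0,0.05,0,0,0,-1],[0,0,0,0,0,0,0],[0,0,0,0,0,0,0],[0,0,0,0,0,0,0],[0,0,-0.4,0,0,0,0],[0,0,-1,0,0,0,0],[0,0,-1,0,0,0,0],[0,0,-1,0,0,0,0],[0,0,-0.8,0,0,0,0],[0,0,0,0,0,0,0]]]'
python3 go.py .590 -.346 .15; python3 look.py
```

```text
time: 21.65
position: [0.548, -0.0414, 0.0285]
eef_rot: [3.118, 0.383, 0.002]
ft_force: [-0.1, -0.3, 0.3]
grip_width: 0.23
finger_force: 58.8
time: 22.65
position: [0.5495, -0.0418, 0.156]
eef_rot: [3.117, 0.383, 0.01]
ft_force: [1.1, -1.5, 0.1]
grip_width: 0.501
finger_force: 0.0
t 22.6 pos [ 0.5495 -0.0418  0.156 ] yaw 14.0 tilt [ 0.007 -0.   ] w 0.501 F [ 1.1 -1.5  0.1] fin 0.0 q7 -0.75
units x y z [-1.145 10.164  0.212]
top black 88 [ 0.595 -0.27 ] [11 11]
top black 99 [ 0.508 -0.35 ] [13 10]
top white 182 [0.646 0.105] [18 22]
top white 35 [ 0.592 -0.347] [7 7]
scene black 191 [ 0.51  -0.351] [14 19]
scene black 214 [ 0.599 -0.271] [15 20]
scene black 158 [0.56  0.054] [12 17]
scene white 40 [ 0.537 -0.043] [8 7]
scene white 33 [ 0.58  -0.349] [7 5]
scene white 149 [ 0.585 -0.034] [14 19]
```

```bash
python3 -m jog '[[[-0.12,1,0,0,0,0,0.3],[-0.12,1,0,0,0,0,0.3],[-0.12,1,0,0,0,0,0.3],[-0.12,1,0,0,0,0,0.3],[-0.12,1,0,0,0,0,0.3],[-0.12,1,0,0,0,0,0.3],[-0.12,1,0,0,0,0,0.3],[-0.12,1,0,0,0,0,0.3],[-0.1,1,0.2,0,0,0,0.3],[-0.1,1,0,0,0,0,0.3]]]' >/dev/null
python3 -m jog '[[[0,0.16,0,0,0,0,0.3],[0,0,0.9,0,0,0,0.3],[0,0,0.9,0,0,0,0.3],[0,0,0.9,0,0,0,0.3],[0,0,0.9,0,0,0,0.3],[0,0,0.75,0,0,0,0.3],[0,0,0,0,0,0,0.3],[0,0,0,0,0,0,-1],[0,0,0,0,0,0,-1],[0,0,0,0,0,0,-1]]]'
python3 -m jog '[[[0,0,0,0,0,0,-1],[0,0,0,0,0,0,-1],[0,0,-0.5,0,0,0,-1],[0,0,-0.8,0,0,0,-1],[0,0,-0.8,0,0,0,-1],[0,0,-0.8,0,0,0,-1],[0,0,-0.8,0,0,0,-1],[0,0,-0.8,0,0,0,-1],[0,0,0,0,0,0,-1],[0,0,0,0,0,0,-1]]]'
python3 go.py .5114 -.0493 .15
```

```text
time: 24.75
position: [0.5883, -0.3459, 0.0173]
eef_rot: [3.117, 0.383, 0.003]
ft_force: [0.2, -1.4, -0.4]
grip_width: 0.239
finger_force: 58.6
time: 25.75
position: [0.5875, -0.3452, 0.1513]
eef_rot: [3.118, 0.383, 0.001]
ft_force: [0.5, 1.5, 0.3]
grip_width: 0.238
finger_force: 58.7
t 25.8 pos [ 0.5875 -0.3452  0.1513] yaw 14.02 tilt [ 0.001 -0.   ] w 0.238 F [0.5 1.5 0.3] fin 58.7 q7 -0.4
units x y z [ -0.071 -10.185   0.04 ]
```

```bash
python3 -m jog '[[[0,-1,0,0,0,0,-1],[0,-1,0,0,0,0,-1],[0,-1,0,0,0,0,-1],[0,-1,0,0,0,0,-1],[0,-1,0,0,0,0,-1],[0,-1,0,0,0,0,-1],[0,-1,0,0,0,0,-1],[0,-1,0,0,0,0,-1],[-0.07,-1,0,0,0,0,-1],[0,-1,0,0,0,0,-1]]]' >/dev/null
python3 -m jog '[[[0,-0.18,0,0,0,0,-1],[0,0,0.8,0,0,0,-1],[0,0,0.8,0,0,0,-1],[0,0,0.8,0,0,0,-1],[0,0,0.8,0,0,0,-1],[0,0,0.7,0,0,0,-1],[0,0,0.3,0,0,0,-1],[0,0,0,0,0,0,-1],[0,0,0,0,0,0,-1],[0,0,0,0,0,0,-1]]]'
python3 -m jog '[[[0,0,0,0,0,0,-1],[0,0,0,0,0,0,0],[0,0,0,0,0,0,0],[0,0,0,0,0,0,0],[0,0,-0.4,0,0,0,0],[0,0,-1,0,0,0,0],[0,0,-1,0,0,0,0],[0,0,-1,0,0,0,0],[0,0,-0.8,0,0,0,0],[0,0,0,0,0,0,0]]]'
python3 go.py .597 -.271 .15; python3 look.py
```

```text
time: 27.75
position: [0.5119, -0.0498, 0.0254]
eef_rot: [3.118, 0.383, 0.002]
ft_force: [-0.5, -1.3, -0.7]
grip_width: 0.237
finger_force: 58.8
time: 28.75
position: [0.5134, -0.05, 0.1542]
eef_rot: [3.117, 0.383, 0.01]
ft_force: [0.3, 0.8, -0.4]
grip_width: 0.502
finger_force: 0.0
t 28.8 pos [ 0.5134 -0.05    0.1542] yaw 14.01 tilt [ 0.006 -0.   ] w 0.502 F [ 0.3  0.8 -0.4] fin 0.0 q7 -0.7
units x y z [0.92 7.82 0.16]
top black 91 [ 0.595 -0.27 ] [11 11]
top black 101 [ 0.508 -0.35 ] [13 10]
top white 91 [ 0.583 -0.178] [13 19]
scene black 190 [ 0.51  -0.351] [14 19]
scene black 214 [ 0.599 -0.271] [15 20]
scene black 158 [0.56  0.055] [12 17]
scene white 74 [ 0.537 -0.045] [13  8]
scene white 140 [ 0.585 -0.035] [13 18]
```

```bash
python3 -m jog '[[[0.1,0.87,0,0,0,0,0.3],[0.1,0.87,0,0,0,0,0.3],[0.1,0.87,0,0,0,0,0.3],[0.1,0.87,0,0,0,0,0.3],[0.1,0.87,0,0,0,0,0.3],[0.1,0.87,0,0,0,0,0.3],[0.1,0.87,0,0,0,0,0.3],[0.1,0.87,0,0,0,0,0.3],[0.1,0.86,0.15,0,0,0,0.3],[0,0,0,0,0,0,0.3]]]' >/dev/null
python3 -m jog '[[[0,0,0,0,0,0,0.3],[0,0,0.9,0,0,0,0.3],[0,0,0.9,0,0,0,0.3],[0,0,0.9,0,0,0,0.3],[0,0,0.9,0,0,0,0.3],[0,0,0.75,0,0,0,0.3],[0,0,0,0,0,0,0.3],[0,0,0,0,0,0,-1],[0,0,0,0,0,0,-1],[0,0,0,0,0,0,-1]]]'
python3 -m jog '[[[0,0,0,0,0,0,-1],[0,0,0,0,0,0,-1],[0,0,-0.5,0,0,0,-1],[0,0,-0.8,0,0,0,-1],[0,0,-0.8,0,0,0,-1],[0,0,-0.8,0,0,0,-1],[0,0,-0.8,0,0,0,-1],[0,0,-0.8,0,0,0,-1],[0,0,0,0,0,0,-1],[0,0,0,0,0,0,-1]]]'
python3 go.py .5265 .0473 .15
```

```text
time: 30.85
position: [0.5954, -0.2708, 0.0172]
eef_rot: [3.117, 0.384, 0.003]
ft_force: [0.1, 0.4, 1.0]
grip_width: 0.334
finger_force: 59.0
time: 31.85
position: [0.5945, -0.2706, 0.1514]
eef_rot: [3.118, 0.383, 0.002]
ft_force: [1.0, -0.3, 0.0]
grip_width: 0.33
finger_force: 59.0
t 31.9 pos [ 0.5945 -0.2706  0.1514] yaw 14.01 tilt [ 0.001 -0.   ] w 0.33 F [ 1.  -0.3  0. ] fin 59.0 q7 -0.48
units x y z [  0.365 -10.829   0.041]
```

```bash
python3 -m jog '[[[0.04,-1,0,0,0,0,-1],[0.04,-1,0,0,0,0,-1],[0.04,-1,0,0,0,0,-1],[0.04,-1,0,0,0,0,-1],[0.04,-1,0,0,0,0,-1],[0.04,-1,0,0,0,0,-1],[0.04,-1,0,0,0,0,-1],[0.04,-1,0,0,0,0,-1],[0.04,-1,0,0,0,0,-1],[0,-1,0,0,0,0,-1]]]' >/dev/null
python3 -m jog '[[[0,-0.83,0,0,0,0,-1],[0,0,0,0,0,0,-1],[0,0,0.8,0,0,0,-1],[0,0,0.8,0,0,0,-1],[0,0,0.8,0,0,0,-1],[0,0,0.8,0,0,0,-1],[0,0,0.7,0,0,0,-1],[0,0,0.3,0,0,0,-1],[0,0,0,0,0,0,-1],[0,0,0,0,0,0,-1]]]'
python3 -m jog '[[[0,0,0,0,0,0,-1],[0,0,0,0,0,0,0],[0,0,0,0,0,0,0],[0,0,0,0,0,0,0],[0,0,-0.4,0,0,0,0],[0,0,-1,0,0,0,0],[0,0,-1,0,0,0,0],[0,0,-1,0,0,0,0],[0,0,-0.8,0,0,0,0],[0,0,0,0,0,0,0]]]'
python3 go.py .509 -.351 .15; python3 look.py
```

```text
time: 33.85
position: [0.5264, 0.0467, 0.0249]
eef_rot: [3.118, 0.382, 0.0]
ft_force: [0.1, -0.1, 0.5]
grip_width: 0.328
finger_force: 59.1
time: 34.85
position: [0.5283, 0.047, 0.1543]
eef_rot: [3.118, 0.383, 0.01]
ft_force: [0.2, -0.2, -0.8]
grip_width: 0.5
finger_force: 0.0
t 34.9 pos [0.5283 0.047  0.1543] yaw 14.01 tilt [0.006 0.001] w 0.5 F [ 0.2 -0.2 -0.8] fin 0.0 q7 -0.87
units x y z [-3.837 12.716  0.13 ]
top black 22 [ 0.638 -0.005] [ 7 18]
top black 189 [0.548 0.025] [31 28]
top black 100 [ 0.507 -0.35 ] [13 10]
top white 60 [ 0.589 -0.039] [ 7 13]
top white 225 [ 0.528 -0.044] [16 24]
top white 44 [0.477 0.095] [ 8 10]
scene black 192 [ 0.51  -0.351] [14 20]
scene white 68 [ 0.537 -0.045] [13  8]
scene white 118 [ 0.583 -0.034] [12 17]
```

```bash
python3 -m jog '[[[-0.3,1,0,0,0,0,0.3],[-0.3,1,0,0,0,0,0.3],[-0.3,1,0,0,0,0,0.3],[-0.3,1,0,0,0,0,0.3],[-0.3,1,0,0,0,0,0.3],[-0.3,1,0,0,0,0,0.3],[-0.3,1,0,0,0,0,0.3],[-0.3,1,0,0,0,0,0.3],[-0.3,1,0,0,0,0,0.3],[-0.3,1,0,0,0,0,0.3]]]' >/dev/null
python3 -m jog '[[[-0.3,1,0,0,0,0,0.3],[-0.3,1,0,0,0,0,0.3],[-0.24,0.72,0.13,0,0,0,0.3],[0,0,0,0,0,0,0.3],[0,0,0,0,0,0,0.3],[0,0,0,0,0,0,0.3],[0,0,0,0,0,0,0.3],[0,0,0,0,0,0,0.3],[0,0,0,0,0,0,0.3],[0,0,0,0,0,0,0.3]]]'
python3 -m jog '[[[0,0,0.9,0,0,0,0.3],[0,0,0.9,0,0,0,0.3],[0,0,0.9,0,0,0,0.3],[0,0,0.9,0,0,0,0.3],[0,0,0.75,0,0,0,0.3],[0,0,0,0,0,0,0.3],[0,0,0,0,0,0,-1],[0,0,0,0,0,0,-1],[0,0,0,0,0,0,-1],[0,0,0,0,0,0,-1]]]'
python3 -m jog '[[[0,0,0,0,0,0,-1],[0,0,0,0,0,0,-1],[0,0,-0.5,0,0,0,-1],[0,0,-0.8,0,0,0,-1],[0,0,-0.8,0,0,0,-1],[0,0,-0.8,0,0,0,-1],[0,0,-0.8,0,0,0,-1],[0,0,-0.8,0,0,0,-1],[0,0,0,0,0,0,-1],[0,0,0,0,0,0,-1]]]'
python3 go.py .4896 .0381 .15
python3 - <<'E'
from h import *
s=cam("scene"); crop(s,220,160,360,265,5.5,"pics/s3.png")
E
```

```text
time: 36.95
position: [0.5071, -0.3505, 0.1468]
eef_rot: [-3.118, -0.384, -0.0]
ft_force: [0.1, -0.4, -0.9]
grip_width: 0.652
finger_force: 0.0
time: 37.95
position: [0.5077, -0.3517, 0.0178]
eef_rot: [3.116, 0.383, 0.003]
ft_force: [-0.8, 0.1, 6.6]
grip_width: 0.327
finger_force: 59.8
time: 38.95
position: [0.5071, -0.3507, 0.1521]
eef_rot: [3.118, 0.384, 0.002]
ft_force: [-0.2, 0.7, -0.2]
grip_width: 0.33
finger_force: 59.1
t 39.0 pos [ 0.5071 -0.3507  0.1521] yaw 14.03 tilt [ 0.001 -0.   ] w 0.33 F [-0.2  0.7 -0.2] fin 59.1 q7 -0.28
units x y z [  2.575 -12.714   0.067]
```

View pics/s3.png

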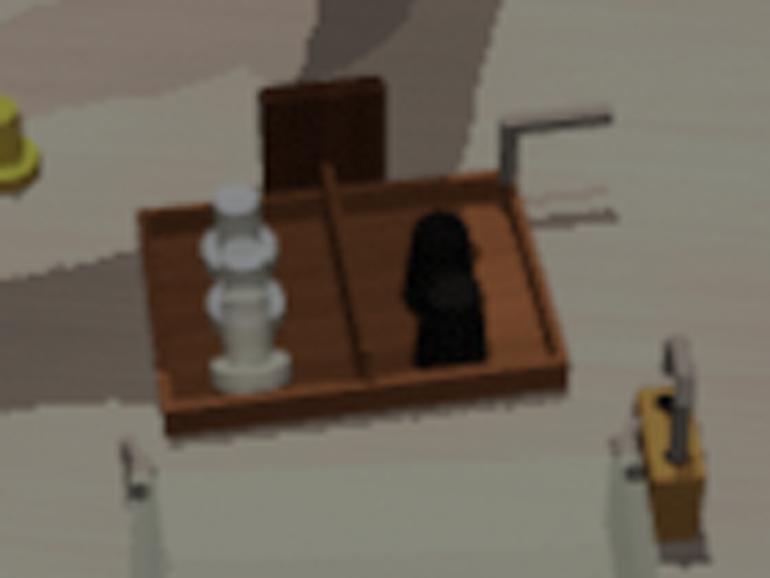

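Three corks stand in the right compartment at (237,225), (243,280) and (250,350), and two stoppers in the left at (440,255) and (450,330). Now I'll place the last stopper.

```bash
python3 -m jog '[[[0.2,-1,0,0,0,0,-1],[0.2,-1,0,0,0,0,-1],[0.2,-1,0,0,0,0,-1],[0.2,-1,0,0,0,0,-1],[0.2,-1,0,0,0,0,-1],[0.2,-1,0,0,0,0,-1],[0.2,-1,0,0,0,0,-1],[0.2,-1,0,0,0,0,-1],[0.2,-1,0,0,0,0,-1],[0.2,-1,0,0,0,0,-1]]]' >/dev/null
python3 -m jog '[[[0.2,-1,0,0,0,0,-1],[0.2,-1,0,0,0,0,-1],[0.17,-0.71,0,0,0,0,-1],[0,0,0,0,0,0,-1],[0,0,0,0,0,0,-1],[0,0,0.8,0,0,0,-1],[0,0,0.8,0,0,0,-1],[0,0,0.8,0,0,0,-1],[0,0,0.8,0,0,0,-1],[0,0,0.7,0,0,0,-1]]]'
python3 -m jog '[[[0,0,0.3,0,0,0,-1],[0,0,0.04,0,0,0,-1],[0,0,0,0,0,0,-1],[0,0,0,0,0,0,0],[0,0,0,0,0,0,0],[0,0,0,0,0,0,0],[0,0,-0.4,0,0,0,0],[0,0,-1,0,0,0,0],[0,0,-1,0,0,0,0],[0,0,-1,0,0,0,0]]]'
python3 -m jog '[[[-0.3,1,-0.8,0,0,0,0],[-0.3,1,0,0,0,0,0],[-0.3,1,0,0,0,0,0],[-0.3,1,0,0,0,0,0],[-0.3,1,0,0,0,0,0],[0,1,0,0,0,0,0],[0,0,0,0,0,0,0],[0,0,0,0,0,0,0],[0,0,0,0,0,0,0],[0,0,0,0,0,0,0]]]'
python3 - <<'E'
from h import *
t=cam("top"); s=cam("scene")
a=cv2.resize(t["image"][160:250,215:335,::-1],None,fx=3.3,fy=3.3,interpolation=cv2.INTER_CUBIC)
b=cv2.resize(s["image"][165:255,230:350,::-1],None,fx=3.3,fy=3.3,interpolation=cv2.INTER_CUBIC)
cv2.imwrite("pics/both4.png",np.hstack([a,b]))
E
```

```text
time: 41.0
position: [0.4889, 0.0357, 0.0329]
eef_rot: [3.117, 0.379, -0.002]
ft_force: [-0.5, 0.6, -0.8]
grip_width: 0.328
finger_force: 59.1
time: 42.0
position: [0.4891, 0.0378, 0.1273]
eef_rot: [3.118, 0.383, -0.0]
ft_force: [0.6, 0.1, -0.2]
grip_width: 0.497
finger_force: 0.0
time: 43.0
position: [0.4891, -0.1463, 0.1499]
eef_rot: [-3.117, -0.386, 0.001]
ft_force: [-0.1, -0.3, -0.6]
grip_width: 0.502
finger_force: 0.0
```

View pics/both4.png

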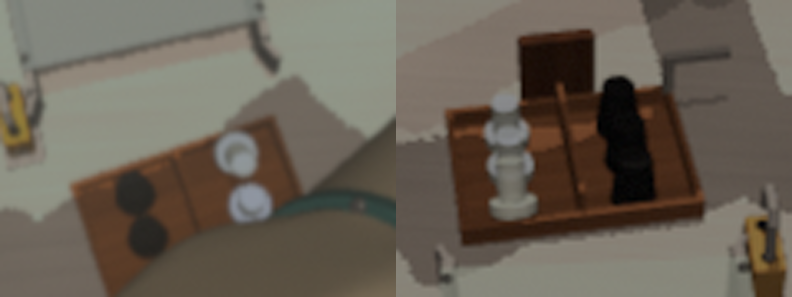

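All six are loaded correctly. Next I'll turn the gripper so it can grip the handle fin across its thickness.

```bash
python3 -m jog '[[[0,0,0,0,0,-0.0228,0],[0,0,0,0,0,-0.0228,0],[0,0,0,0,0,-0.0228,0],[0,0,0,0,0,-0.0228,0],[0,0,0,0,0,-0.0228,0],[0,0,0,0,0,-0.0228,0],[0,0,0,0,0,-0.0228,0],[0,0,0,0,0,-0.0228,0],[0,0,0,0,0,-0.0228,0],[0,0,0,0,0,-0.0228,0]]]' >/dev/null
python3 -m jog '[[[0,0,0,0,0,-0.0228,0],[0,0,0,0,0,0,0],[0,0,0,0,0,0,0],[0,0,0,0,0,0,0],[0,0,0,0,0,0,0],[0,0,0,0,0,0,0],[0,0,0,0,0,0,0],[0,0,0,0,0,0,0],[0,0,0,0,0,0,0],[0,0,0,0,0,0,0]]]'
python3 go.py .4666 -.0143 .15
python3 - <<'E'
from h import *
s=cam("scene");t=cam("top")
print(onz(s,100+537/3,150+73/3,.08), onz(s,230+556/3.3-120,165+34/3.3,.08))
# handle rim vs tray corner z=.02 from the top view (left image of both4)
P=[onz(t,215+x/3.3,160+y/3.3,.02) for x,y in((74,185),(274,119))];y=P[0]-P[1];print(np.array(P).round(4),np.degrees(np.arctan2(-y[0],y[1])))
E
```

```text
time: 45.1
position: [0.4893, -0.1478, 0.15]
eef_rot: [-1.928, -2.481, -0.0]
ft_force: [0.6, 0.4, 0.5]
grip_width: 0.498
finger_force: 0.0
t 45.1 pos [ 0.4893 -0.1478  0.15  ] yaw 104.3 tilt [-0.  0.] w 0.498 F [0.6 0.4 0.5] fin 0.0 q7 0.65
units x y z [ 4.499e+00  3.670e-01 -1.000e-03]
[ 0.46515407 -0.01245458  0.08      ] [ 0.46906006 -0.01333958  0.08      ]
[[ 0.5745  0.1042  0.02  ]
 [ 0.6187 -0.0692  0.02  ]] 14.28697656523923
```

```bash
python3 -m jog '[[[0.75,0.06,0,0,0,0,0],[0.75,0.06,0,0,0,0,0],[0.75,0.06,0,0,0,0,0],[0.75,0.06,0,0,0,0,0],[0.75,0.06,0,0,0,0,0],[0.75,0.06,0,0,0,0,0],[0,0,0,0,0,0,0],[0,0,0.8,0,0,0,0],[0,0,0.8,0,0,0,0],[0,0,0,0,0,0,0]]]'
python3 -m jog '[[[0,0,0.6,0,0,0,0],[0,0,0.6,0,0,0,0],[0,0,0.5,0,0,0,0],[0,0,0,0,0,0,0],[0,0,0,0,0,0,0],[0,0,0,0,0,0,-1],[0,0,0,0,0,0,-1],[0,0,0,0,0,0,-1],[0,0,0,0,0,0,-1],[0,0,0,0,0,0,-1]]]'
python3 go.py .6402 .0295 .05
python3 - <<'E'
from h import *
t=cam("top"); s=cam("scene")
a=cv2.resize(t["image"][130:250,205:305,::-1],None,fx=4,fy=4,interpolation=cv2.INTER_CUBIC)
b=cv2.resize(s["image"][165:285,240:340,::-1],None,fx=4,fy=4,interpolation=cv2.INTER_CUBIC)
cv2.imwrite("pics/both5.png",np.hstack([a,b]))
E
```

```text
time: 46.2
position: [0.4647, -0.0151, 0.1001]
eef_rot: [-1.927, -2.477, 0.005]
ft_force: [0.2, -0.4, 0.0]
grip_width: 0.501
finger_force: 0.0
time: 47.2
position: [0.4684, -0.0143, 0.0523]
eef_rot: [1.925, 2.479, 0.004]
ft_force: [2.2, -0.0, 6.6]
grip_width: 0.13
finger_force: 59.1
t 47.2 pos [ 0.4684 -0.0143  0.0523] yaw 104.33 tilt [ 0.004 -0.   ] w 0.13 F [ 2.2 -0.   6.6] fin 59.1 q7 0.46
units x y z [-4.00e-03  5.91e+00  1.00e-01]
```

View pics/both5.png

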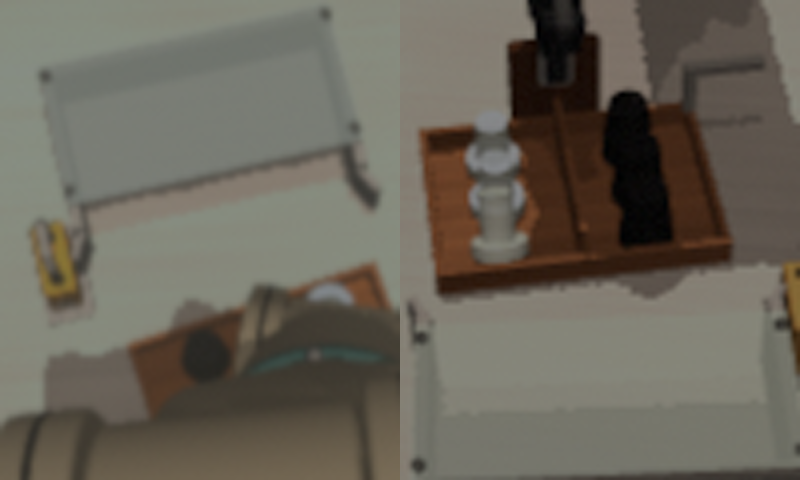

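The gripper holds the fin, with tray rim front corners at (440,276) and (730,240) and bay bolts at (421,338) and (781,323). Now I'll compute the lateral offset.

```bash
python3 - <<'E'
from h import *
s=cam("scene"); S=lambda x,y:(240+(x-400)/4,165+y/4)
A,B=[onz(s,*S(*p),.02) for p in((440,276),(730,240))]
C,D=[onz(s,*S(*p),.064) for p in((421,338),(781,323))]
E_,F=[onz(s,*S(*p),.064) for p in((419,465),(798,450))]
print(np.linalg.norm(A-B),np.linalg.norm(C-D),np.linalg.norm(E_-C))
y=D-C;y2=F-E_;x=E_-C+F-D;ang=[np.degrees(np.arctan2(-y[0],y[1])),np.degrees(np.arctan2(-y2[0],y2[1])),np.degrees(np.arctan2(x[1],x[0]))];print("bay yaw",ang)
w=B-A;print("tray yaw",np.degrees(np.arctan2(-w[0],w[1])))
th=np.radians(8.75);ex=np.array([np.cos(th),np.sin(th)]);ey=np.array([-ex[1],ex[0]])
bc=(C+D+E_+F)[:2]/4; print("bolt centre",bc)
o=observe();M=R.from_rotvec(o["eef_rot"]).as_matrix();ty=M[:2,0];tx=M[:2,1];g=o["position"][:2]
m=(A+B)[:2]/2-g; off=m@ty; print("front mid rel grip: along",m@tx,"lat",off)
bay=bc-.0225*ex
G=bay-.071*ex-off*ey
print("bay",bay,"goal grip",G,"delta in bay axes",(G-g)@ex,(G-g)@ey)
E
```

```text
0.1796951483231815 0.20000276169834166 0.08467401879028065
bay yaw [np.float64(8.855104292911662), np.float64(8.606028040378362), np.float64(8.062822240963497)]
tray yaw 15.176655682302687
bolt centre [0.73325532 0.04444631]
front mid rel grip: along 0.13516213403784053 lat 0.001414991786976079
bay [0.71101719 0.04102353] goal grip [0.64105877 0.02882424] delta in bay axes 0.17723108467760013 0.016350540584990844
```

```bash
python3 -m jog '[[[0,0,0,0,0,0.003,-1],[0,0,0,0,0,0.004,-1],[0,0,0,0,0,0.004,-1],[0,0,0,0,0,0.0045,-1],[0.1,0,0,0,0,0,-1],[0.15,0,0,0,0,0,-1],[0.15,0,0,0,0,0,-1],[0.14,0,0,0,0,0,-1],[0,0,0,0,0,0,-1],[0,0,0,0,0,0,-1]]]' >/dev/null
python3 go.py .6411 .0288 .0523
python3 - <<'E'
from h import *
s=cam("scene")
cv2.imwrite("pics/s6.png",cv2.resize(s["image"][165:285,230:345,::-1],None,fx=5,fy=5,interpolation=cv2.INTER_CUBIC))
E
```

```text
t 48.4 pos [0.4654 0.0006 0.0523] yaw 98.64 tilt [ 0.003 -0.001] w 0.13 F [ 0.4 -3.   5.7] fin 59.3 q7 0.38
units x y z [0.051 5.933 0.018]
```

View pics/s6.png

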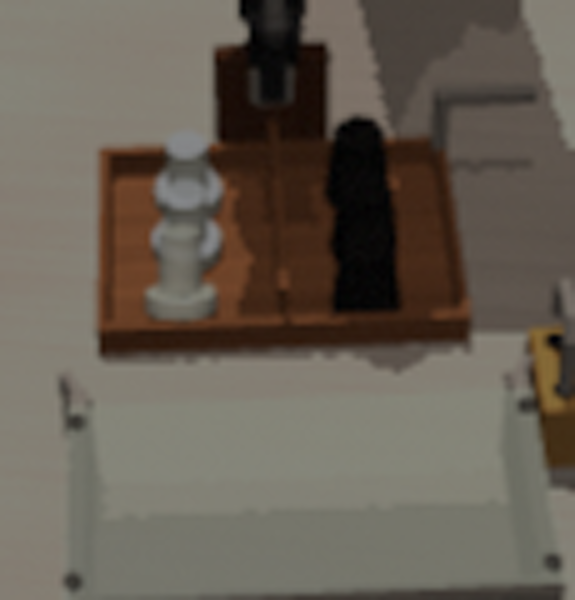

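The tray looks square to the bay, with front corners at (103,332) and (467,318) and bolts at (75,422) and (527,405). Advancing in steps.

```bash
python3 -m jog '[[[0.005,0.1,0,0,0,0,-1],[0.005,0.2,0,0,0,0,-1],[0.005,0.2,0,0,0,0,-1],[0.005,0.25,0,0,0,0,-1],[0.005,0.25,0,0,0,0,-1],[0.005,0.25,0,0,0,0,-1],[0.005,0.2,0,0,0,0,-1],[0.005,0.2,0,0,0,0,-1],[0.005,0.15,0,0,0,0,-1],[0.005,0.1,0,0,0,0,-1]]]'
python3 -m jog '[[[0,0.1,0,0,0,0,-1],[0,0.2,0,0,0,0,-1],[0,0.2,0,0,0,0,-1],[0,0.25,0,0,0,0,-1],[0,0.25,0,0,0,0,-1],[0,0.25,0,0,0,0,-1],[0,0.2,0,0,0,0,-1],[0,0.2,0,0,0,0,-1],[0,0.15,0,0,0,0,-1],[0,0.1,0,0,0,0,-1]]]'
python3 go.py .6411 .0288 .0523
```

```text
time: 49.4
position: [0.518, 0.0113, 0.0523]
eef_rot: [-2.045, -2.381, 0.003]
ft_force: [-7.2, -1.2, 13.9]
grip_width: 0.135
finger_force: 60.2
time: 50.4
position: [0.5749, 0.02, 0.0523]
eef_rot: [-2.045, -2.382, 0.003]
ft_force: [-6.8, -1.2, 12.1]
grip_width: 0.132
finger_force: 59.9
t 50.4 pos [0.5749 0.02   0.0523] yaw 98.71 tilt [-0.003 -0.   ] w 0.132 F [-6.8 -1.2 12.1] fin 59.9 q7 0.33
units x y z [-0.045  2.226 -0.006]
```

```bash
python3 -m jog '[[[0,0.1,0,0,0,0,-1],[0,0.2,0,0,0,0,-1],[0,0.25,0,0,0,0,-1],[0,0.25,0,0,0,0,-1],[0,0.25,0,0,0,0,-1],[0,0.25,0,0,0,0,-1],[0,0.2,0,0,0,0,-1],[0,0.15,0,0,0,0,-1],[0,0.15,0,0,0,0,-1],[0,0.1,0,0,0,0,-1]]]'
python3 -m jog '[[[0,0.1,0,0,0,0,-1],[0,0.1,0,0,0,0,-1],[0,0.05,0,0,0,0,-1],[0,0.05,0,0,0,0,-1],[0,0.05,0,0,0,0,-1],[0,0,0,0,0,0,-1],[0,0,0,0,0,0,-1],[0,0,0,0,0,0,-1],[0,0,0,0,0,0,-1],[0,0,0,0,0,0,-1]]]'
python3 go.py .6411 .0288 .0523
```

```text
time: 51.4
position: [0.6316, 0.0287, 0.0523]
eef_rot: [-2.045, -2.383, 0.003]
ft_force: [-5.0, -0.3, 8.6]
grip_width: 0.129
finger_force: 59.6
time: 52.4
position: [0.642, 0.0302, 0.0523]
eef_rot: [-2.046, -2.383, 0.002]
ft_force: [-3.3, -0.8, 6.8]
grip_width: 0.131
finger_force: 59.4
t 52.4 pos [0.642  0.0302 0.0523] yaw 98.72 tilt [-0.002 -0.   ] w 0.131 F [-3.3 -0.8  6.8] fin 59.4 q7 0.29
units x y z [-0.043 -0.039  0.001]
```

```bash
python3 -m jog '[[[0,0.05,0,0,0,0,-1],[0,0.05,0,0,0,0,-1],[0,0,0,0,0,0,-1],[0,0,0,0,0,0,-1],[0,0,0,0,0,0,-1],[0,0,0,0,0,0,-1],[0,0,0,0,0,0,-1],[0,0,0,0,0,0,-1],[0,0,0,0,0,0,-1],[0,0,0,0,0,0,-1]]]'
python3 go.py .6411 .0288 .0523
python3 - <<'E'
from h import *
s=cam("scene");t=cam("top")
a=cv2.resize(t["image"][125:245,205:305,::-1],None,fx=4,fy=4,interpolation=cv2.INTER_CUBIC)
b=cv2.resize(s["image"][185:305,245:345,::-1],None,fx=4,fy=4,interpolation=cv2.INTER_CUBIC)
cv2.imwrite("pics/both7.png",np.hstack([a,b]))
E
```

```text
time: 53.4
position: [0.6436, 0.0305, 0.0523]
eef_rot: [-2.044, -2.381, 0.005]
ft_force: [-7.0, -1.0, 10.4]
grip_width: 0.132
finger_force: 59.9
t 53.4 pos [0.6436 0.0305 0.0523] yaw 98.71 tilt [-0.004 -0.   ] w 0.132 F [-7.  -1.  10.4] fin 59.9 q7 0.29
units x y z [-0.044 -0.09   0.002]
```

View pics/both7.png

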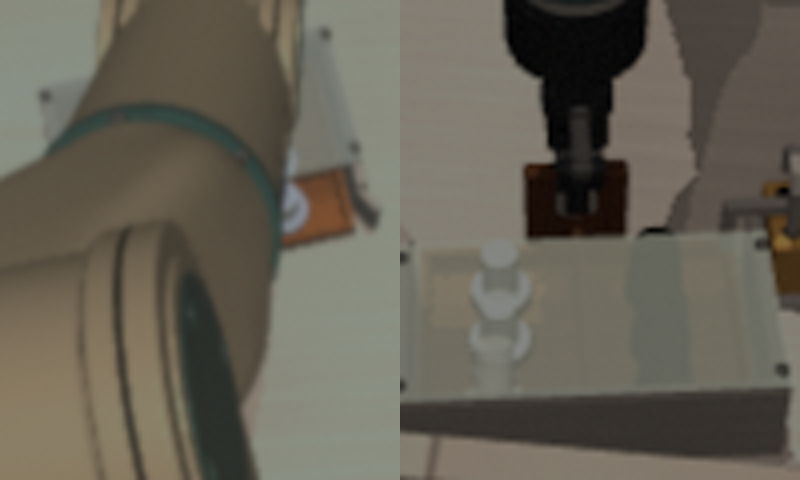

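The tray is in the bay, with everything visible under the milky roof and the ear beneath the shackle at (755,210). I'll push a little more to find the end stop.

```bash
python3 -m jog '[[[0,0.05,0,0,0,0,-1],[0,0.05,0,0,0,0,-1],[0,0,0,0,0,0,-1],[0,0,0,0,0,0,-1],[0,0,0,0,0,0,-1],[0,0,0,0,0,0,-1],[0,0,0,0,0,0,-1],[0,0,0,0,0,0,-1],[0,0,0,0,0,0,-1],[0,0,0,0,0,0,-1]]]'
python3 -m jog '[[[0,0.05,0,0,0,0,-1],[0,0.05,0,0,0,0,-1],[0,0,0,0,0,0,-1],[0,0,0,0,0,0,-1],[0,0,0,0,0,0,-1],[0,0,0,0,0,0,-1],[0,0,0,0,0,0,-1],[0,0,0,0,0,0,-1],[0,0,0,0,0,0,-1],[0,0,0,0,0,0,-1]]]'
python3 go.py .6411 .0288 .0523
```

```text
time: 54.5
position: [0.6436, 0.0307, 0.0523]
eef_rot: [-2.042, -2.377, 0.011]
ft_force: [-14.6, -1.1, 17.0]
grip_width: 0.13
finger_force: 60.8
time: 55.5
position: [0.6435, 0.0307, 0.0523]
eef_rot: [-2.039, -2.374, 0.017]
ft_force: [-21.7, -1.8, 22.4]
grip_width: 0.13
finger_force: 62.1
t 55.5 pos [0.6435 0.0307 0.0523] yaw 98.66 tilt [-0.016 -0.   ] w 0.13 F [-21.7  -1.8  22.4] fin 62.1 q7 0.29
units x y z [-0.051 -0.088  0.002]
```

Contact with the end wall is confirmed: the force rises while the tool stays put. Relax, release and lift.

```bash
python3 -m jog '[[[0,-0.08,0,0,0,0,-1],[0,-0.08,0,0,0,0,-1],[0,0,0,0,0,0,-1],[0,0,0,0,0,0,-1],[0,0,0,0,0,0,-0.5],[0,0,0,0,0,0,-0.5],[0,0,0,0,0,0,-0.5],[0,0,0,0,0,0,-0.5],[0,0,0,0,0,0,-0.5],[0,0,0,0,0,0,-0.5]]]'
python3 -m jog '[[[0,0,-0.3,0,0,0,-0.5],[0,0,-0.5,0,0,0,-0.5],[0,0,-0.8,0,0,0,-0.5],[0,0,-0.8,0,0,0,-0.5],[0,0,-0.8,0,0,0,-0.5],[0,0,-0.8,0,0,0,-0.5],[0,-1,0,0,0,0,-1],[0,-1,0,0,0,0,-1],[0,-1,0,0,0,0,-1],[0,-1,0,0,0,0,-1]]]'
python3 go.py .6355 .1525 .17
python3 - <<'E'
from h import *
s=cam("scene");t=cam("top")
a=cv2.resize(t["image"][125:245,205:305,::-1],None,fx=4,fy=4,interpolation=cv2.INTER_CUBIC)
b=cv2.resize(s["image"][185:305,245:345,::-1],None,fx=4,fy=4,interpolation=cv2.INTER_CUBIC)
cv2.imwrite("pics/both8.png",np.hstack([a,b]))
E
```

```text
time: 56.5
position: [0.6472, 0.0314, 0.0509]
eef_rot: [-2.046, -2.384, 0.0]
ft_force: [-0.0, 0.0, -0.3]
grip_width: 0.25
finger_force: 0.0
time: 57.5
position: [0.528, 0.0129, 0.1725]
eef_rot: [2.045, 2.383, 0.003]
ft_force: [0.1, 0.4, -1.1]
grip_width: 0.0
finger_force: 0.0
t 57.5 pos [0.528  0.0129 0.1725] yaw 98.72 tilt [0.002 0.   ] w 0.0 F [ 0.1  0.4 -1.1] fin 0.0 q7 0.29
units x y z [4.056 4.248 0.093]
```

View pics/both8.png

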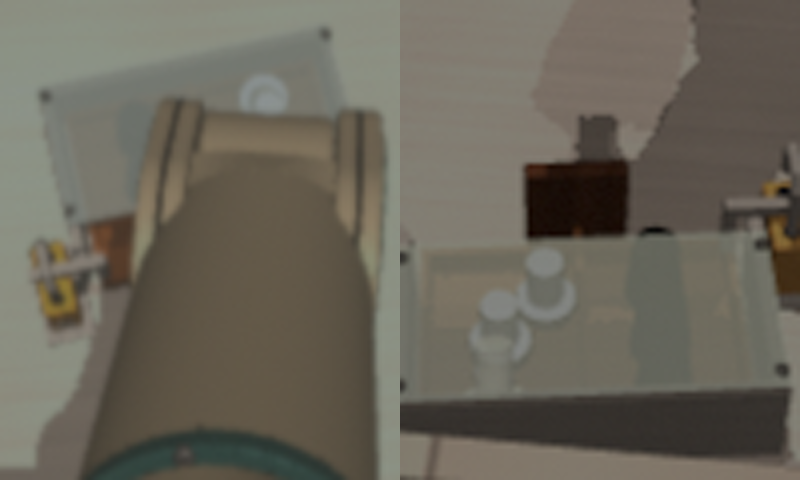

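One cork was knocked aside but is still in the right compartment at (545,280). The tray is home and the ear lies between the shackle legs at about (70,268). Next I'll press the shackle with closed fingers.

```bash
python3 -m jog '[[[0.5,0.53,0,0,0,0,-1],[0.5,0.53,0,0,0,0,-1],[0.5,0.53,0,0,0,0,-1],[0.5,0.53,0,0,0,0,-1],[0.5,0.53,0,0,0,0,-1],[0.5,0.53,0,0,0,0,-1],[0.5,0.53,0,0,0,0,-1],[0.5,0.53,0,0,0,0,-1],[0,0,0,0,0,0,-1],[0,0,0,0,0,0,-1]]]' >/dev/null
python3 -m jog '[[[0.05,0.03,0.5,0,0,0,-1],[0,0,0.6,0,0,0,-1],[0,0,0.6,0,0,0,-1],[0,0,0.4,0,0,0,-1],[0,0,0.2,0,0,0,-1],[0,0,0,0,0,0,-1],[0,0,0,0,0,0,-1],[0,0,0,0,0,0,-1],[0,0,0,0,0,0,-1],[0,0,0,0,0,0,-1]]]'
python3 go.py .6355 .1525 .066
python3 - <<'E'
from h import *
s=cam("scene");t=cam("top")
a=cv2.resize(t["image"][160:220,195:255,::-1],None,fx=6,fy=6,interpolation=cv2.INTER_CUBIC)
b=cv2.resize(s["image"][200:260,310:370,::-1],None,fx=6,fy=6,interpolation=cv2.INTER_CUBIC)
cv2.imwrite("pics/both9.png",np.hstack([a,b]))
E
```

```text
time: 59.6
position: [0.6371, 0.1528, 0.1026]
eef_rot: [2.046, 2.384, 0.001]
ft_force: [-0.5, 0.2, 0.2]
grip_width: -0.001
finger_force: 0.0
t 59.6 pos [0.6371 0.1528 0.1026] yaw 98.73 tilt [0.001 0.   ] w -0.001 F [-0.5  0.2  0.2] fin 0.0 q7 0.1
units x y z [-1.000e-03 -5.600e-02  1.219e+00]
```

View pics/both9.png

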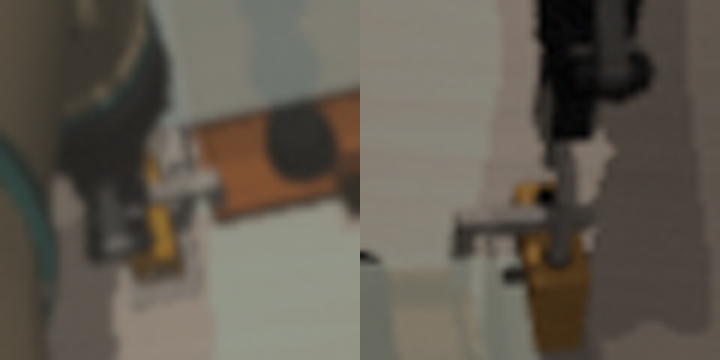

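The closed fingertips are right above the shackle (right view, 570,140). Pressing down.

```bash
python3 -m jog '[[[0,0,0.15,0,0,0,-1],[0,0,0.15,0,0,0,-1],[0,0,0.15,0,0,0,-1],[0,0,0.15,0,0,0,-1],[0,0,0.15,0,0,0,-1],[0,0,0.15,0,0,0,-1],[0,0,0.1,0,0,0,-1],[0,0,0,0,0,0,-1],[0,0,0,0,0,0,-1],[0,0,0,0,0,0,-1]]]'
python3 -m jog '[[[0,0,0.05,0,0,0,-1],[0,0,0.05,0,0,0,-1],[0,0,0.05,0,0,0,-1],[0,0,0.05,0,0,0,-1],[0,0,0,0,0,0,-1],[0,0,0,0,0,0,-1],[0,0,0,0,0,0,-1],[0,0,0,0,0,0,-1],[0,0,0,0,0,0,-1],[0,0,0,0,0,0,-1]]]'
python3 go.py .6355 .1525 .066
```

```text
time: 60.7
position: [0.6365, 0.1526, 0.0716]
eef_rot: [-2.046, -2.384, 0.001]
ft_force: [-0.3, 1.2, -0.1]
grip_width: 0.001
finger_force: 0.0
time: 61.7
position: [0.6369, 0.1527, 0.0661]
eef_rot: [2.046, 2.384, 0.0]
ft_force: [-0.5, 0.7, 4.3]
grip_width: -0.001
finger_force: 2.2
t 61.7 pos [0.6369 0.1527 0.0661] yaw 98.72 tilt [0. 0.] w -0.001 F [-0.5  0.7  4.3] fin 2.2 q7 0.11
units x y z [ 0.002 -0.048  0.002]
```

```bash
python3 - <<'E'
from h import *
s=cam("scene");t=cam("top")
a=cv2.resize(t["image"][160:220,195:255,::-1],None,fx=6.6,fy=6.6,interpolation=cv2.INTER_CUBIC)
b=cv2.resize(s["image"][200:260,310:370,::-1],None,fx=6.6,fy=6.6,interpolation=cv2.INTER_CUBIC)
cv2.imwrite("pics/both10.png",np.clip(np.hstack([a,b])*1.6,0,255).astype(np.uint8))
E
```

```text
(no output)
```

View pics/both10.png

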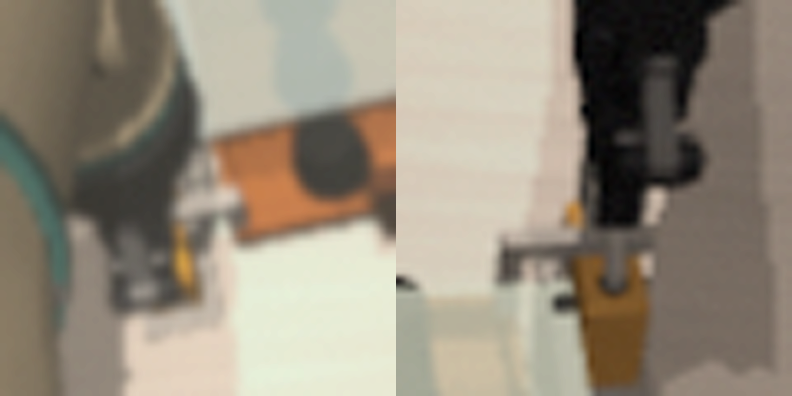

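```bash
python3 -m jog '[[[0,0,0.05,0,0,0,-1],[0,0,0,0,0,0,-1],[0,0,0,0,0,0,-1],[0,0,0,0,0,0,-1],[0,0,0,0,0,0,-1],[0,0,0,0,0,0,-1],[0,0,0,0,0,0,-1],[0,0,0,0,0,0,-1],[0,0,0,0,0,0,-1],[0,0,0,0,0,0,-1]]]'
python3 -m jog '[[[0,0,0.05,0,0,0,-1],[0,0,0,0,0,0,-1],[0,0,0,0,0,0,-1],[0,0,0,0,0,0,-1],[0,0,0,0,0,0,-1],[0,0,0,0,0,0,-1],[0,0,0,0,0,0,-1],[0,0,0,0,0,0,-1],[0,0,0,0,0,0,-1],[0,0,0,0,0,0,-1]]]'
python3 go.py .6355 .1525 .066
```

```text
time: 62.8
position: [0.637, 0.1527, 0.0658]
eef_rot: [2.046, 2.384, 0.001]
ft_force: [-2.2, -0.1, 12.0]
grip_width: 0.0
finger_force: 6.0
time: 63.8
position: [0.6372, 0.1527, 0.0655]
eef_rot: [2.046, 2.384, 0.002]
ft_force: [-5.1, -0.5, 19.2]
grip_width: 0.0
finger_force: 9.9
t 63.8 pos [0.6372 0.1527 0.0655] yaw 98.72 tilt [0.001 0.001] w 0.0 F [-5.1 -0.5 19.2] fin 9.9 q7 0.11
units x y z [ 0.002 -0.056 -0.015]
```

It bottomed at z≈0.066, which is the expected 28 mm stroke. Lift away and check.

```bash
python3 -m jog '[[[0,0,-0.3,0,0,0,-1],[0,0,-0.6,0,0,0,-1],[0,0,-0.8,0,0,0,-1],[0,0,-0.8,0,0,0,-1],[0,0,-0.8,0,0,0,-1],[0,-0.8,-0.8,0,0,0,-1],[0,-0.8,0,0,0,0,-1],[0,-0.8,0,0,0,0,-1],[0,-0.8,0,0,0,0,-1],[0,-0.8,0,0,0,0,-1]]]'
python3 -m jog '[[[-0.8,-0.4,0,0,0,0,-1],[-0.8,-0.4,0,0,0,0,-1],[-0.8,-0.4,0,0,0,0,-1],[-0.8,0,0,0,0,0,-1],[-0.8,0,0,0,0,0,-1],[-0.8,0,0,0,0,0,-1],[-0.8,0,0,0,0,0,-1],[-0.8,0,0,0,0,0,-1],[-0.8,0,0,0,0,0,-1],[-0.8,0,0,0,0,0,-1]]]'
python3 - <<'E'
from h import *
s=cam("scene");t=cam("top")
a=cv2.resize(t["image"][120:220,195:300,::-1],None,fx=3.8,fy=3.8,interpolation=cv2.INTER_CUBIC)
b=cv2.resize(s["image"][190:290,260:365,::-1],None,fx=3.8,fy=3.8,interpolation=cv2.INTER_CUBIC)
cv2.imwrite("pics/both11.png",np.clip(np.hstack([a,b])*1.5,0,255).astype(np.uint8))
E
```

```text
time: 64.8
position: [0.5168, 0.1343, 0.1855]
eef_rot: [-2.046, -2.384, 0.001]
ft_force: [0.7, 0.3, -0.7]
grip_width: 0.0
finger_force: 0.0
time: 65.8
position: [0.5187, -0.109, 0.1854]
eef_rot: [-2.045, -2.383, 0.001]
ft_force: [-0.0, 0.1, 0.2]
grip_width: 0.001
finger_force: 0.0
```

View pics/both11.png

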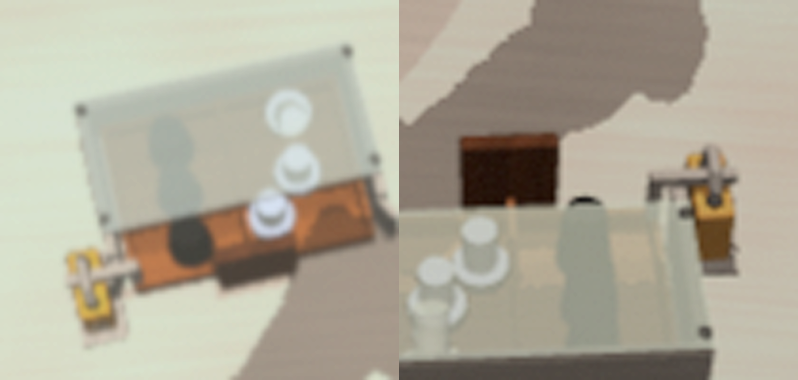

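```bash
python3 - <<'E'
from h import *
s=cam("scene");t=cam("top")
for z in(.094,.07): print(z,proj(s,(.6355,.1525,z)).round(1),proj(t,(.6355,.1525,z)).round(1))
a=cv2.resize(s["image"][215:265,315:365,::-1],None,fx=8,fy=8,interpolation=cv2.INTER_CUBIC)
b=cv2.resize(t["image"][175:225,200:250,::-1],None,fx=8,fy=8,interpolation=cv2.INTER_CUBIC)
cv2.imwrite("pics/both12.png",np.clip(np.hstack([a,b])*1.5,0,255).astype(np.uint8))
E
```

```text
0.094 [343.5 223.8] [215.3 189.3]
0.07 [342.5 231. ] [216.5 191.6]
```

View pics/both12.png

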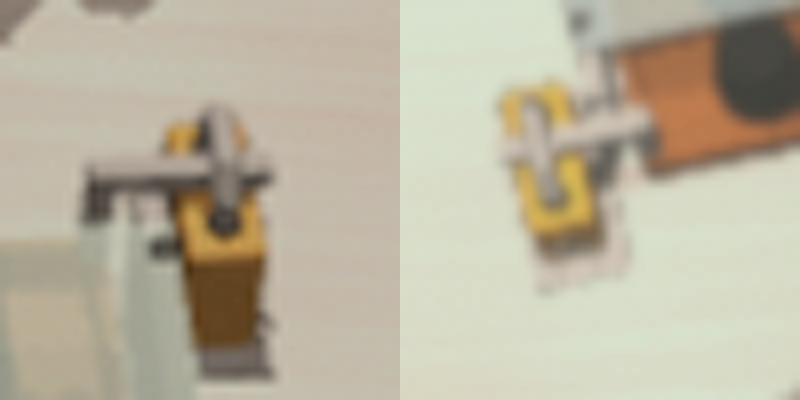

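The shackle stays down over the ear: its top is near row 230, against 231 predicted for latched and 224 for open, and the free leg sits in the body. Handing in.

```bash
python3 -c "
from station import *
print(hand_in())"
```

```text
the job is handed in; nothing more can be done
None
```

I handed the job in: all three black stoppers are in the left compartment and all three frosted corks in the right, the tray is fully home against the bay's end wall, and only then was the shackle pressed down over the ear, where it stays; no verdict came back.

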